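# Clamp the rosette block to the click

## Task

Lay the square walnut rosette block, carved face up, on the bed of the bench clamp between the jaw and the fixed stop, let go of it, then turn the clamp's black knob clockwise until the jaw grips the block and the knob slips and clicks. Stop at the first or second click, never as far as a third, let go of the knob with the block held square and flat, and leave the other things on the bench where they are.

Things in the scene. Friction and masses are not known exactly. Their poses are not given: they have to be found in the camera images.
- clamp: Bench clamp fixed to the table. Dark steel bed 270 x 110 x 15 mm; origin at the centre of its underside, x along it towards the knob, y across, z up; bed's upper face at z = 15 mm. At the +x end a grey housing 70 x 80 mm (x 55 to 125 mm), top at z = 50 mm, with the knob on it; the jaw comes out of it towards -x, facing a fixed stop.
- bay (a point): Point on the bed's upper face at the clamp's x = 0, y = 0, same axes: a block centred here is clear of jaw and stop. The stop (steel bar across the bed, 20 mm thick, 90 mm wide, 30 mm high) is set differently each time: its face lies 35.5 to 58.5 mm to the -x side of this point, so the 56 mm block has 10 to 33 mm of play in all.
- jaw: Steel jaw plate, 8 mm thick (x), 70 mm wide (y), top 30 mm over the bed. Origin at the middle of its pressing face (looking to the clamp's -x), level with the bed's upper face; axes as the clamp. Starts open, face at the clamp's x = 30.5 mm; travels up to 42 mm to -x, 20 mm per radian of knob turn. Sprung: once against the work it yields up to 7 mm, 4 N per mm, then stays tight by itself.
- knob_grip (a point): Centre of the black ribbed knob's grip: 44 mm diameter, 36 mm high, axis vertical; 16 mm below its top, 28 mm above the housing, at x = 90, y = 0, z = 78 mm of the clamp. Clockwise from above closes the jaw. Running takes 0.2 N m; with the jaw tight it climbs over 0.25 rad to 0.6, slips, and eases to 0.2 or less after each click (pausing, a third of the rise is left). Grip with 40 N or more.
- ratchet (a joint): Slip of the knob on its spindle, rad: 0 at the start, under 0.05 while the knob drives the jaw; grows as it slips clockwise. 12 clicks a turn (every 0.52 rad): torque peaks at slip 0.13, 0.65 and 1.18 rad and falls after each peak, which is the click. Unheld, it stays within about 0.05 of where it is left.
- block_center (a point): Centre of the loose square walnut block with a turned rosette on its upper face: 56 x 56 mm, 40 mm high in all (the square part 36 mm high, the rosette 48 mm across and 4 mm proud), 90 g; the point is 20 mm above its underside. z up through the rosette, x and y square to its sides. Either pair of sides may face the jaw.
- tin: Bystander: finish tin, 90 mm diameter, 138 mm high, origin under its centre.
- brush: Bystander: paint brush lying on the bench, along its x.
- sanding_block: Bystander: cork sanding block 100 x 60 x 30 mm, origin under its centre.
- disc: Bystander: small round pale wooden disc, 36 mm diameter, 14 mm high, between the block and the clamp.
- batten: Bystander: dark wooden batten 30 x 240 x 20 mm, origin under its centre.
- jar: Bystander: amber glass jar, 60 mm diameter, 70 mm high, origin under its centre.
- screwdriver: Bystander: screwdriver lying on the bench along its x.
There are look-alikes about, which are no part of the job. Several things look just like the part that bears block_center: the one meant starts nearest to the robot's base.

How it is judged:
By the outcome, as a careful person would: the job done as asked, in the order asked, and still so for the second after the job is handed in, with the robot touching nothing.
It also fails if it takes over 67 s, if anything falls off the work surface, if the arm or the gripper's body presses on something with over 40 N, if the wrist force passes 120 N, or if a joint passes its speed limit or range.

## Robot

A 6-joint arm with a two-finger parallel gripper is mounted at the origin on the work surface. World frame = base frame: x ahead of the robot, y to its left, z up, the work surface at z = 0. Lengths are in mm, angles in degrees, forces in N, time in s.
With the tool pointing down it reaches from about 250 to 775 mm from the base axis. Payload 4 kg.
Tool frame: the origin (TCP) lies at the very end of the fingers, on their centre line; the grasp point (between the pads) lies 19 mm behind it; z points along the fingers, y is the direction in which the jaws open and shut (so a half turn about z gives the same grasp; the last joint's range is limited). The gripper opens to 94 mm and grips with 3 to 60 N. Pads are 16 mm wide; open, the fingers measure 119 mm over their backs; the gripper's body (75 mm by 177 mm) begins 78 mm behind the grasp point.
Start: joints at [64.452, 4.996, 78.535, -0, 96.463, -5.907], TCP at [184.879, 518.015, 205.506] pointing down, gripper open.
Joint ranges: [-177.83, 177.83], [-43.37, 116.18], [15.69, 146.23], [-61.86, 241.86], [9.47, 152.12], [-147.06, 147.06]. Speed limits (degrees/s): [159.86, 159.86, 180, 180, 180, 180].

## Interface

Orientations are given as [roll, pitch, yaw] about the fixed x, y, z axes, in that order (R = Rz(yaw) Ry(pitch) Rx(roll)).
In Python, from rig import r, capture, look_for gives the robot as it stands.
- The arm moves only by the tool drive_tool, never from a script. Its argument "plan" is one flat list of numbers, 6 for each row, row after row: the shift along the tool's x, y, z in m, then the turn, a rotation vector about the tool's x, y, z in rad. In form: [dx, dy, dz, ax, ay, az, dx, dy, dz, ax, ay, az, ...]. A call has 1 to 12 rows; each row shifts and turns the commanded pose from where the row before left it, along the tool's axes as they then stand; what a row does not reach is not made up. A row lasts 1/12 s, in which the tool goes at most 41.7 mm and 7.16 degrees, less where a joint would pass 70% of its speed; a pose out of reach is approached as far as the arm can. A call with a gripper value outside its range is refused whole. "jaw" is the closure, from 0 (fully open) to 1 (shut), set as the call begins (left out, the last holds). The fingers move at their own pace and stop on an object; the grip force is fixed at half the most. Time passes only in rows, so rows that do not move let the fingers close. It gives the time, the measured TCP pose, the force and the opening at its end, in the units of the state.
- r.observe(): the state, without advancing time (a new reading comes with each control period).
- capture(name): name is "scene" or "top"; returns a dict with "image" (400x640x3 uint8, red, green, blue), "depth" (400x640 float32, mm along the optical axis (not along the pixel's ray), 0 where there is no reading), "vfov" (degrees; the focal length in pixels is half the picture's height over the tangent of half this angle, whatever the lens; pixels are square), "cx", "cy" (the principal point, pixels), "extrinsics" (4x4, takes a point from world to camera coordinates). Camera axes: x right, y up, looking along -z (the intrinsics and any distortion apply to the point x, -y, -z); pixel columns grow to the right and rows downward; lengths in mm; the calibration is good to about 2 mm. A picture is of the moment at which its call begins.
- r.hand_in(): hands the job in, once; it reports no verdict.
Trained networks look in a picture, given as the dict that the camera call returned (one of the last four; its "shot" number tells which), for a name from the list of things; names that differ only in an ending like _2 or _b are one class to them, and where a whole thing is asked for, a point or a joint stands for the part that bears it (a point fixed in the world has none). Each returns a list of dicts, best first, with "score" (0 to 1); they miss things now and then, are a little off and sometimes report something else, mostly with a low value. They report only what shows in the picture. A call takes as long as a camera call. They do not tell look-alikes from the thing itself.
- look_for(query, picture): "rect" ([left, top, right, bottom] in pixels, round what is visible of it).
The state is a dict: "clock": time; "joints": joint angles; "qvel": joint speeds; "effort": joint torques, N m; "ee_pos": TCP position; "eef_rot": TCP orientation; "wrist_force": force on the tool from outside, world axes, zero at the start; "ft_torque": the same for the moment, N m; "grip_width": finger opening in mm.
Only numpy, scipy, OpenCV 4.12 (cv2) and the standard library are available. Lean on these libraries where they do the work, as an engineer would, in place of code of your own. Each camera call takes 0.05 s, during which the arm holds its last target.

## Working session

There is one attempt and no reset: what is moved stays moved. The work goes in short steps, Python scripts to look and compute and a tool call to move; the robot and the scene stay as the last step left them, time stands still between calls to the robot, and variables do not carry over. Pictures are saved under pics/ and viewed, and the job is handed in when it is done.

Besides the shell and the picture viewer there is one more tool, called after "Request:" by a JSON object that holds its "api" and its "payload", one argument or row to a line. drive_tool: Moves the arm, as the interface text tells. Its arguments: {"type":"object","properties":{"plan":{"type":"array","items":{"type":"number"}},"jaw":{"type":"number"}},"required":["plan"]}

```bash
ls; mkdir -p pics; cat > h.py <<'E'
import numpy as np, cv2
from rig import r, capture, look_for
def px2w(p,u,v,d=None,z=None):
    E=np.array(p["extrinsics"]);f=200/np.tan(np.radians(p["vfov"])/2)
    ray=np.array([(u-p["cx"])/f,-(v-p["cy"])/f,-1.0])
    R=E[:3,:3];t=E[:3,3];o=-R.T@t;w=R.T@ray
    if z is not None: return o+w*((z-o[2])/w[2])
    if d is None: d=p["depth"][int(v),int(u)]
    return o+w*d
def w2px(p,X):
    E=np.array(p["extrinsics"]);f=200/np.tan(np.radians(p["vfov"])/2)
    c=E[:3,:3]@np.array(X,float)+E[:3,3]
    return p["cx"]+f*c[0]/-c[2], p["cy"]-f*c[1]/-c[2]
def cloud(p):
    E=np.array(p["extrinsics"]);f=200/np.tan(np.radians(p["vfov"])/2)
    v,u=np.mgrid[0:400,0:640];d=p["depth"].astype(float)
    c=np.stack([(u-p["cx"])/f*d,-(v-p["cy"])/f*d,-d],-1)
    W=(c-E[:3,3])@E[:3,:3]; W[d==0]=np.nan
    return W
def save(p,n): cv2.imwrite("pics/"+n,p["image"][:,:,::-1])
E
python3 - <<'E'
from h import *
import pickle
print(r.observe())
for n in("top","scene"):
    p=capture(n);save(p,n+"0.png");pickle.dump(p,open(n+"0.pkl","wb"))
    print(n,{k:v for k,v in p.items() if k not in("image","depth")})
    for q in("block_center","clamp","jaw","knob_grip","disc"):
        for o in look_for(q,p): 
            a=o["rect"]; u,v=(a[0]+a[2])/2,(a[1]+a[3])/2
            print(q,round(o["score"],2),np.round(a),np.round(px2w(p,u,v)))
E
```

```text
pics
{'clock': 0.0, 'joints': array([ 6.44514057e+01,  5.03798219e+00,  7.86216718e+01, -6.44800686e-04,
        9.64643033e+01, -5.90692823e+00]), 'qvel': array([-0.08796833,  0.04000678,  0.02790131,  0.08714595,  0.01930597,
       -0.00140997]), 'effort': array([-1.67972316e-04, -3.40163612e+01, -3.02439201e+01,  7.20298709e-02,
        3.25931946e-02, -1.57507898e-04]), 'ee_pos': array([184.64536266, 517.50283502, 204.34215204]), 'eef_rot': array([-1.79876635e+02, -1.21193284e-02,  1.60358249e+02]), 'wrist_force': array([ 0.85351863, -0.8436541 , -0.03122273]), 'ft_torque': array([-0.00171962, -0.01403548, -0.03914147]), 'grip_width': 93.89690863569366}
top {'vfov': 48.7214104800012, 'cx': 311.33795924893474, 'cy': 198.3848859027148, 'extrinsics': array([[ 2.78157481e-03, -9.99934987e-01, -1.10582660e-02,
        -6.66899577e+01],
       [ 9.96028850e-01,  1.78631395e-03,  8.90131361e-02,
        -5.80945412e+02],
       [-8.89875955e-02, -1.12619487e-02,  9.95969064e-01,
        -1.40829987e+03],
       [ 0.00000000e+00,  0.00000000e+00,  0.00000000e+00,
         1.00000000e+00
[... 857 characters left out ...]
416581e-01,  6.82293207e-01,
        -1.88964800e+03],
       [ 0.00000000e+00,  0.00000000e+00,  0.00000000e+00,
         1.00000000e+00]]), 'shot': 2}
block_center 0.85 [255. 241. 275. 257.] [ 843. -194.   30.]
block_center 0.62 [257. 192. 276. 209.] [ 628. -283.   39.]
block_center 0.57 [206. 145. 222. 166.] [ 429. -622.   36.]
block_center 0.54 [213. 198. 231. 219.] [ 722. -423.   40.]
block_center 0.53 [328. 198. 403. 228.] [538.  95.   8.]
clamp 0.96 [330. 200. 403. 231.] [557. 103.  14.]
clamp 0.37 [300. 217. 330. 261.] [824. -18. 125.]
jaw 0.64 [372. 210. 379. 219.] [572. 138.  46.]
knob_grip 0.49 [386. 195. 397. 213.] [550. 189.  94.]
disc 0.43 [312. 203. 324. 214.] [583. -86.  16.]
```

```bash
python3 - <<'E'
from h import *
import pickle
p=pickle.load(open("top0.pkl","rb"));im=p["image"][:,:,::-1]
c=im[130:280,160:510];cv2.imwrite("pics/topc.png",cv2.resize(c,(798,342),interpolation=cv2.INTER_CUBIC))
cv2.imwrite("pics/topd.png",np.hstack([cv2.resize(im[165:240,210:310],(400,300),interpolation=cv2.INTER_CUBIC),cv2.resize(im[165:215,350:417],(400,300),interpolation=cv2.INTER_CUBIC)]))
W=cloud(p)
def dump(m,n):
    P=W[m];print(n,len(P),np.round(np.nanmean(P,0),1))
    if len(P)>3:
        print(cv2.minAreaRect(P[:,:2].astype(np.float32)))
B=np.zeros((400,640),bool);B[170:205,355:402]=1
dump(B&(W[...,2]>30)&(W[...,2]<45),"block")
dump(B&(W[...,2]>38)&(W[...,2]<45),"block rosette")
C=np.zeros((400,640),bool);C[165:240,205:318]=1
for lo,hi in((8,22),(35,48),(45,56),(80,105)): dump(C&(W[...,2]>lo)&(W[...,2]<hi),(lo,hi))
np.set_printoptions(linewidth=250)
print(np.round(W[180:226:3,212:312:4,2]))
E
```

```text
block 298 [ 616.8 -290.4   38.2]
((617.1310424804688, -290.8948974609375), (55.53364944458008, 56.89952087402344), 55.28553009033203)
block rosette 167 [ 615.8 -290.    40.4]
((616.75830078125, -290.3809509277344), (54.91284942626953, 55.35786056518555), 55.8450927734375)
(8, 22) 1850 [572.5  73.9  15.7]
((572.4710693359375, 100.41354370117188), (368.190673828125, 240.322265625), 89.17245483398438)
(35, 48) 319 [559.5 110.   44. ]
((555.728271484375, 122.65001678466797), (89.85843658447266, 199.64703369140625), 19.953245162963867)
(45, 56) 493 [546.5 144.2  49.8]
((555.7540283203125, 122.63441467285156), (88.7224349975586, 199.6259765625), 19.739145278930664)
(80, 105) 169 [534.  182.4  94.9]
((533.8816528320312, 182.5646209716797), (41.49036407470703, 42.288639068603516), 6.432098865509033)
[[ -3.   2.   0.   4.  -4.   3.  -0.   0.   4.  -3.  -3.  -3.   3.   7.   0.   5.   2.  12.  15.  10.  19.  16.  -1.   1.   1.]
 [  3.   2.   1.   7.   3.  -4.   0.   1.   0.   2.   5.   2.  -4.   4.   1.  21.  47.  13.  22.  12.  16.  16.   3.  -0.   3.]
 [ -5.   5.   3.   5.  -0.   4.   5.   3.
[... 1051 characters left out ...]
15.  17.  17.  14.  20.  19.  22.  17.   5.  -3.   5.   5.]
 [  1.   4.  -2.  95.  98.  98.  92.  48.  57.  48.  48.  18.  16.  12.  21.  18.  16.  20.  13.   3.  -1.   1.  -7.  -2.  -3.]
 [  4.  -1.   1.  50.  91.  95.  89.  52.  51.  47.  49.  14.  15.  14.  21.  15.  14.   6.   2.  -4.   2.   8.   0.   1.  -4.]
 [ -3.   0.  -0.  53.  49.  50.  55.  54.  49.  27.  16.  12.  18.  19.  nan  -6.   1.  -5.  -2.   5.   3.   3.   1.   0.   3.]
 [ 11.   4.   2.  14.  53.  49.  52.  49.  33.  15.  15.  14.  10.  -2.  -2.   4.  -4.  -4.  -4.   8.  -3.   3.  -1.   2.  -0.]
 [  5.   2.   1.   6.  57.  51.  28.  18.  20.  13.  -1.  -4.  -3.   9.   3.  -3.  -2.  -0.  -1.   1.  -1.  -2.   1.  -1.  -4.]]
```

View pics/top0.png

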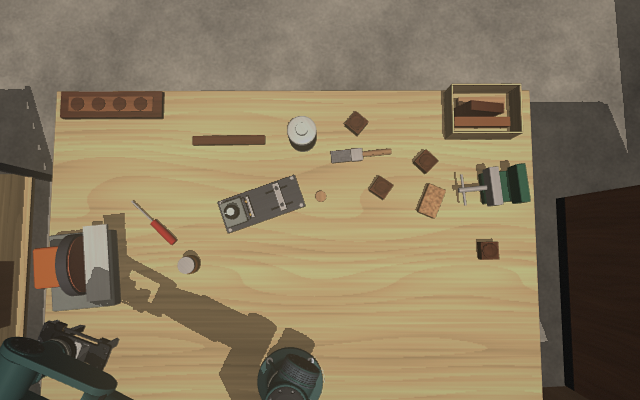

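View pics/topd.png

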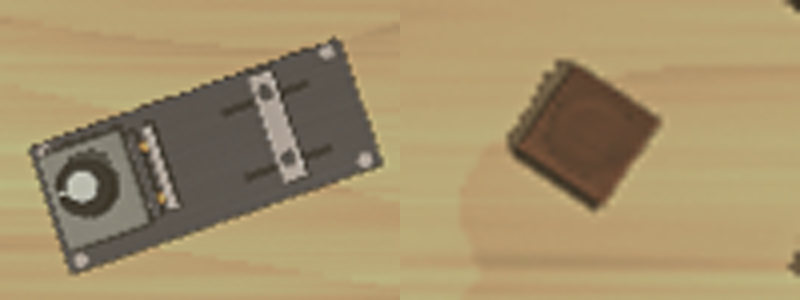

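View pics/scene0.png

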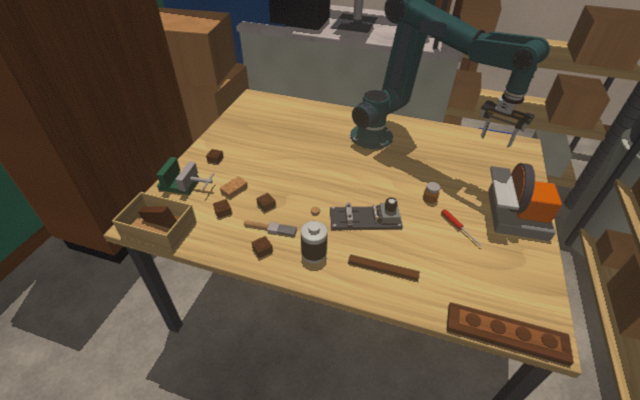

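```bash
cat > m.py <<'E'
from h import *
import pickle
from scipy.optimize import minimize
p=pickle.load(open("top0.pkl","rb"));g=cv2.cvtColor(p["image"],cv2.COLOR_RGB2GRAY).astype(float)
im=p["image"].astype(float)
ss=4
def polymask(polys):
    m=np.zeros((400*ss,640*ss),np.uint8)
    for q in polys: cv2.fillConvexPoly(m,np.round((np.array(q)+.5)*ss-.5).astype(np.int32),1)
    return cv2.resize(m.astype(np.float32),(640,400),interpolation=cv2.INTER_AREA)
def box(x,y,a,lx,ly,z0,z1):
    c,s=np.cos(a),np.sin(a)
    pts=[w2px(p,(x+c*i*lx/2-s*j*ly/2,y+s*i*lx/2+c*j*ly/2,z)) for z in(z0,z1) for i in(-1,1) for j in(-1,1)]
    return cv2.convexHull(np.array(pts,np.float32))[:,0]
def fit(win,thr,lx,ly,z1,x0,extra=None):
    a,b,c,d=win
    fg=thr(im[a:b,c:d])
    def cost(q):
        polys=[box(q[0],q[1],q[2],lx,ly,0,z1)]
        if extra: polys+=extra(q)
        return np.sum((polymask(polys)[a:b,c:d]-fg)**2)
    best=None
    for da in(-.1,0,.1):
        o=minimize(cost,[x0[0],x0[1],x0[2]+da],method="Nelder-Mead",options=dict(initial_simplex=np.array([[x0[0],x0[1],x0[2]+da]]*4)+np.array([[0,0,0],[8,0,0],[0,8,0],[0,0,.08]]),xatol=.05,fatol=.05))
        if best is None or o.fun<best.fun: best=o
    cv2.imwrite("pics/fg.png",(np.clip(fg,0,1)*255).astype(np.uint8))
    return best.x,best.fun,fg.sum()
if __name__=="__main__":
    # wood vs dark: red channel & saturation
    def dark(x): # soft fg based on brightness (wood bright ~190)
        v=x[...,0]; return np.clip((165-v)/(165-115),0,1)
    print("block",fit((168,207,357,404),dark,56,56,38,(616,-290,np.radians(55))))
    def bed(x):
        sat=x[...,0]-x[...,2]; return np.clip((55-sat)/25,0,1)
    k=lambda q:[box(q[0]+90*np.cos(q[2]),q[1]+90*np.sin(q[2]),q[2],70,80,15,50)]
    print("clamp",fit((165,243,205,318),bed,270,110,15,(565,95,np.radians(110)),k))
    print(im[190,270:318:4], im[187,372:400:4])
E
python3 m.py
```

```text
block (array([ 620.23349715, -287.45753562,    0.97565243]), np.float64(21.66383125), np.float64(377.86))
clamp (array([565.56801384,  99.72093929,   1.91534227]), np.float64(20.879275), np.float64(2804.8))
[[ 82.  76.  67.]
 [174. 163. 152.]
 [176. 164. 153.]
 [ 90.  84.  77.]
 [ 90.  84.  77.]
 [ 90.  84.  77.]
 [ 91.  85.  78.]
 [ 91.  86.  78.]
 [186. 167. 118.]
 [185. 166. 118.]
 [185. 164. 118.]
 [185. 164. 117.]] [[105.  76.  54.]
 [ 97.  72.  52.]
 [ 98.  71.  51.]
 [ 99.  72.  52.]
 [ 97.  70.  50.]
 [139. 123.  88.]
 [185. 166. 118.]]
```

```bash
python3 - <<'E'
from h import *
import pickle
for n in("top","scene"):
    p=pickle.load(open(n+"0.pkl","rb"));W=cloud(p)
    for nm,c,rr,lo,hi in(("ros",(618,-289),45,32,48),("knob",(534.5,183),40,86,104)):
        m=(np.hypot(W[...,0]-c[0],W[...,1]-c[1])<rr)&(W[...,2]>lo)&(W[...,2]<hi)
        v,u=np.where(m); 
        q=[px2w(p,uu,vv,z=(39 if nm=="ros" else 94)) for uu,vv in zip(u,v)]
        q=np.array(q);print(n,nm,m.sum(),np.round(q.mean(0),1),np.round((q.min(0)+q.max(0))/2,1),np.round(np.ptp(q,axis=0),1))
    # stop: points z 38-52 in clamp coords
    a=1.9153;C=np.array([565.6,99.7]);d=W[...,:2]-C
    x=d[...,0]*np.cos(a)+d[...,1]*np.sin(a);y=-d[...,0]*np.sin(a)+d[...,1]*np.cos(a)
    m=(abs(y)<35)&(W[...,2]>35)&(W[...,2]<53)
    print(np.histogram(x[m],bins=np.arange(-90,60,5)))
    for lo,hi in((-90,-30),(15,45)):
        mm=m&(x>lo)&(x<hi);print(lo,np.mean(x[mm]),np.percentile(x[mm],[5,50,95]))
    b=p["image"][:,:,::-1]
    save_=b.copy()
E
```

```text
top ros 293 [ 616.9 -290.2   39. ] [ 617.2 -291.2   39. ] [71.2 74.   0. ]
top knob 165 [534.1 183.   94. ] [533.9 182.   94. ] [40.2 43.5  0. ]
(array([ 0,  0,  0, 36, 33, 31, 31,  1,  0,  0,  0,  0,  0,  0,  0,  0,  0,
        0,  0,  0,  0,  0,  0,  2, 38, 23, 10, 35, 32]), array([-90, -85, -80, -75, -70, -65, -60, -55, -50, -45, -40, -35, -30,
       -25, -20, -15, -10,  -5,   0,   5,  10,  15,  20,  25,  30,  35,
        40,  45,  50,  55]))
-90 -65.26415618543788 [-74.28085939 -65.25580965 -56.09221327]
15 35.07651399854114 [30.3218769  34.24745985 42.7058876 ]
scene ros 157 [ 619.3 -288.2   39. ] [ 618.3 -287.8   39. ] [78.4 71.2  0. ]
scene knob 96 [536.4 184.7  94. ] [537.5 184.9  94. ] [53.2 42.4  0. ]
(array([ 0,  0,  0, 19, 16, 17, 19,  5,  0,  0,  0,  0,  0,  0,  0,  0,  0,
        0,  0,  0,  0,  0,  0,  0, 23, 14,  2, 20, 18]), array([-90, -85, -80, -75, -70, -65, -60, -55, -50, -45, -40, -35, -30,
       -25, -20, -15, -10,  -5,   0,   5,  10,  15,  20,  25,  30,  35,
        40,  45,  50,  55]))
-90 -64.2317872661843 [-73.57255222 -63.76656755 -54.78493898]
15 34.85699999397006 [31.08995426 34.06292915 39.2168008 ]
```

```bash
cat >> h.py <<'E'
from scipy.spatial.transform import Rotation as Ro
def go(x,y,z,yaw):
    s=r.observe();R=Ro.from_euler("xyz",s["eef_rot"],degrees=True);T=Ro.from_euler("xyz",[180,0,yaw],degrees=True)
    print("t",round(s["clock"],2),"pos",np.round(s["ee_pos"],1),"rpy",np.round(s["eef_rot"],2),"F",np.round(s["wrist_force"],1),"M",np.round(s["ft_torque"],2),"w",round(s["grip_width"],1),"j1,6",np.round(s["joints"][[0,5]],1))
    print(" shift tool m",np.round(R.inv().apply(np.array([x,y,z])-s["ee_pos"])/1000,4)," after-turn shift",np.round(T.inv().apply(np.array([x,y,z])-s["ee_pos"])/1000,4)," turn",np.round((R.inv()*T).as_rotvec(),4))
E
python3 -c "
from h import *
go(618,-289,130,55.9)"
```

```text
t 0.6 pos [184.9 518.  205.5] rpy [179.99  -0.   160.36] F [ 0.1 -0.9  0.3] M [-0.04 -0.04  0.03] w 93.9 j1,6 [64.5 -5.9]
 shift tool m [-0.6792 -0.6145  0.0754]  after-turn shift [-0.4254  0.8111  0.0755]  turn [ 1.0000e-04 -1.0000e-04  1.8231e+00]
```

Request:
{"api": "drive_tool", "payload": {
  "plan": [0, 0, 0, 0, 0, 0.12, 0, 0, 0, 0, 0, 0.12, 0, 0, 0, 0, 0, 0.12, 0, 0, 0, 0, 0, 0.12, 0, 0, 0, 0, 0, 0.12, 0, 0, 0, 0, 0, 0.12, 0, 0, 0, 0, 0, 0.12, 0, 0, 0, 0, 0, 0.12, 0, 0, 0, 0, 0, 0.12, 0, 0, 0, 0, 0, 0.12, 0, 0, 0, 0, 0, 0.12, 0, 0, 0, 0, 0, 0.12],
  "jaw": 0
}}

```text
clock: 1.6
ee_pos: [184.9, 518.1, 205.6]
eef_rot: [-180.0, -0.0, 77.5]
wrist_force: [-0.1, -0.6, 0.4]
grip_width: 94.1
```

Request:
{"api": "drive_tool", "payload": {
  "plan": [0, 0, 0, 0, 0, 0.12, 0, 0, 0, 0, 0, 0.12, 0, 0, 0, 0, 0, 0.12, 0, 0, 0, 0, 0, 0.023, 0, 0, 0, 0, 0, 0, 0, 0, 0, 0, 0, 0]
}}

```text
clock: 2.1
ee_pos: [184.9, 518.0, 205.6]
eef_rot: [-180.0, -0.0, 56.0]
wrist_force: [-0.8, -0.4, -0.4]
grip_width: 94.2
```

```bash
python3 -c "
from h import *
go(618,-289,130,55.9)"
```

```text
t 2.1 pos [184.9 518.  205.6] rpy [-1.800e+02 -1.000e-02  5.605e+01] F [-0.8 -0.4 -0.4] M [-0.1   0.1  -0.02] w 94.2 j1,6 [64.5 98.4]
 shift tool m [-0.4276  0.81    0.0754]  after-turn shift [-0.4255  0.8111  0.0756]  turn [-0.     -0.0002  0.0026]
```

Request:
{"api": "drive_tool", "payload": {
  "plan": [-0.0178, 0.0338, 0, 0, 0, 0, -0.0178, 0.0338, 0, 0, 0, 0, -0.0178, 0.0338, 0, 0, 0, 0, -0.0178, 0.0338, 0, 0, 0, 0, -0.0178, 0.0338, 0, 0, 0, 0, -0.0178, 0.0338, 0, 0, 0, 0, -0.0178, 0.0338, 0, 0, 0, 0, -0.0178, 0.0338, 0, 0, 0, 0, -0.0178, 0.0338, 0, 0, 0, 0, -0.0178, 0.0338, 0, 0, 0, 0, -0.0178, 0.0338, 0, 0, 0, 0, -0.0178, 0.0338, 0, 0, 0, 0]
}}

```text
clock: 3.1
ee_pos: [401.6, 112.0, 205.9]
eef_rot: [180.0, -0.1, 56.0]
wrist_force: [0.1, 0.3, 0.0]
grip_width: 93.9
```

Request:
{"api": "drive_tool", "payload": {
  "plan": [-0.0178, 0.0338, 0.006, 0, 0, 0, -0.0178, 0.0338, 0.006, 0, 0, 0, -0.0178, 0.0338, 0.006, 0, 0, 0, -0.0178, 0.0338, 0.006, 0, 0, 0, -0.0178, 0.0338, 0.006, 0, 0, 0, -0.0178, 0.0338, 0.006, 0, 0, 0, -0.0178, 0.0338, 0.006, 0, 0, 0, -0.0178, 0.0338, 0.006, 0, 0, 0, -0.0178, 0.0338, 0.006, 0, 0, 0, -0.0178, 0.0338, 0.006, 0, 0, 0, -0.0178, 0.0338, 0.006, 0, 0, 0, -0.0178, 0.0338, 0.006, 0, 0, 0]
}}

```text
clock: 4.1
ee_pos: [617.8, -292.2, 133.0]
eef_rot: [-180.0, -0.0, 56.0]
wrist_force: [0.6, -0.1, -0.2]
grip_width: 94.2
```

```bash
python3 -c "
from h import *
go(618,-289,6,55.9)
p=capture('top');save(p,'t1.png')
cv2.imwrite('pics/t1c.png',cv2.resize(p['image'][140:240,320:460,::-1],(700,500),interpolation=cv2.INTER_CUBIC))"
```

```text
t 4.1 pos [ 617.8 -292.2  133. ] rpy [-1.800e+02 -1.000e-02  5.601e+01] F [ 0.6 -0.1 -0.2] M [-0.08  0.07 -0.04] w 94.2 j1,6 [-30.1   3.9]
 shift tool m [ 0.0027 -0.0017  0.127 ]  after-turn shift [ 0.0028 -0.0017  0.127 ]  turn [-0.0001 -0.0002  0.002 ]
```

View pics/t1c.png

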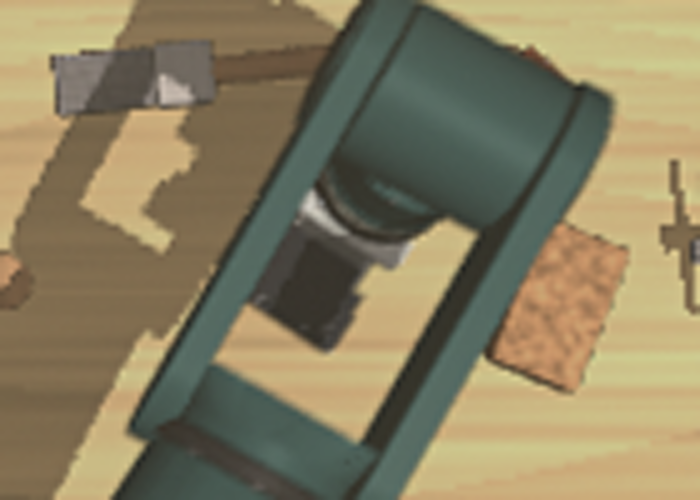

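Request:
{"api": "drive_tool", "payload": {
  "plan": [0.0027, -0.0017, 0.01, 0, 0, 0, 0, 0, 0.025, 0, 0, 0, 0, 0, 0.025, 0, 0, 0, 0, 0, 0.02, 0, 0, 0, 0, 0, 0.02, 0, 0, 0, 0, 0, 0.01, 0, 0, 0, 0, 0, 0.008, 0, 0, 0, 0, 0, 0, 0, 0, 0, 0, 0, 0, 0, 0, 0]
}}

```text
clock: 4.9
ee_pos: [617.6, -286.9, 16.2]
eef_rot: [180.0, -0.0, 56.0]
wrist_force: [-0.6, -0.2, 0.1]
grip_width: 93.8
```

```bash
python3 -c "
from h import *
go(618,-289,6,55.9)
p=capture('scene')
cv2.imwrite('pics/s1c.png',cv2.resize(p['image'][150:250,200:340,::-1],(700,500),interpolation=cv2.INTER_CUBIC))"
```

```text
t 4.9 pos [ 617.6 -286.9   16.2] rpy [ 1.7995e+02 -2.0000e-02  5.5950e+01] F [-0.6 -0.2  0.1] M [-0.03  0.11  0.02] w 93.8 j1,6 [-29.7   4.4]
 shift tool m [-0.0015  0.0015  0.0102]  after-turn shift [-0.0015  0.0015  0.0102]  turn [ 0.0008 -0.0003  0.001 ]
```

View pics/s1c.png

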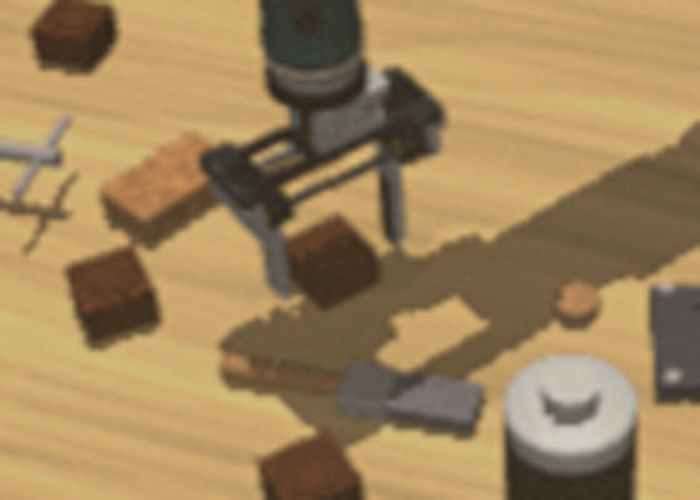

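Request:
{"api": "drive_tool", "payload": {
  "plan": [-0.0015, 0.0015, 0.005, 0, 0, 0, 0, 0, 0.005, 0, 0, 0, 0, 0, 0, 0, 0, 0, 0, 0, 0, 0, 0, 0]
}}

```text
clock: 5.28
ee_pos: [617.5, -289.3, 5.1]
eef_rot: [-180.0, -0.0, 55.9]
wrist_force: [-0.4, -0.4, 0.9]
grip_width: 93.9
```

Request:
{"api": "drive_tool", "payload": {
  "plan": [0, 0, 0, 0, 0, 0, 0, 0, 0, 0, 0, 0, 0, 0, 0, 0, 0, 0, 0, 0, 0, 0, 0, 0, 0, 0, 0, 0, 0, 0, 0, 0, 0, 0, 0, 0, 0, 0, 0, 0, 0, 0, 0, 0, 0, 0, 0, 0],
  "jaw": 1
}}

```text
clock: 5.95
ee_pos: [617.9, -289.4, 5.5]
eef_rot: [180.0, -0.0, 55.9]
wrist_force: [1.2, 0.7, -1.3]
grip_width: 55.9
```

```bash
python3 -c "
from h import *
go(618,-289,6,55.9)"
```

```text
t 5.95 pos [ 617.9 -289.4    5.5] rpy [179.98  -0.    55.91] F [ 1.2  0.7 -1.3] M [-0.03  0.09 -0.02] w 55.9 j1,6 [-29.9   4.2]
 shift tool m [ 0.0004 -0.0001 -0.0005]  after-turn shift [ 0.0004 -0.0001 -0.0005]  turn [ 0.0003 -0.0001  0.0002]
```

Request:
{"api": "drive_tool", "payload": {
  "plan": [0, 0, -0.01, 0, 0, 0, 0, 0, -0.02, 0, 0, 0, 0, 0, -0.03, 0, 0, 0, 0, 0, -0.03, 0, 0, -0.1175, 0, 0, -0.02, 0, 0, -0.1175, 0, 0, 0, 0, 0, -0.1175, 0, 0, 0, 0, 0, -0.1175, 0, 0, 0, 0, 0, -0.1175, 0, 0, 0, 0, 0, -0.1175, 0, 0, 0, 0, 0, -0.1175, 0, 0, 0, 0, 0, -0.1175, 0, 0, 0, 0, 0, 0]
}}

```text
clock: 6.95
ee_pos: [617.6, -289.2, 115.8]
eef_rot: [-180.0, -0.0, 109.9]
wrist_force: [0.1, -0.0, -1.7]
grip_width: 56.4
```

```bash
python3 -c "
from h import *
go(569.7,88.4,100,109.74)"
```

```text
t 6.95 pos [ 617.6 -289.2  115.8] rpy [-1.8000e+02 -1.0000e-02  1.0988e+02] F [ 0.1 -0.  -1.7] M [-0.07  0.04  0.  ] w 56.4 j1,6 [-29.9 -49.7]
 shift tool m [0.3714 0.0834 0.0159]  after-turn shift [0.3716 0.0825 0.0158]  turn [-0.0001 -0.0002  0.0024]
```

Request:
{"api": "drive_tool", "payload": {
  "plan": [0.02, 0.0045, 0, 0, 0, 0.0024, 0.034, 0.0075, 0, 0, 0, 0, 0.034, 0.0075, 0, 0, 0, 0, 0.034, 0.0075, 0, 0, 0, 0, 0.034, 0.0075, 0, 0, 0, 0, 0.034, 0.0075, 0, 0, 0, 0, 0.034, 0.0075, 0, 0, 0, 0, 0.034, 0.0075, 0, 0, 0, 0, 0.034, 0.0075, 0, 0, 0, 0, 0.034, 0.0075, 0, 0, 0, 0, 0.03, 0.007, 0, 0, 0, 0, 0.0154, 0.0035, 0, 0, 0, 0]
}}

```text
clock: 7.95
ee_pos: [569.7, 91.9, 116.0]
eef_rot: [180.0, -0.1, 109.6]
wrist_force: [0.5, -0.1, -1.4]
grip_width: 56.0
```

Request:
{"api": "drive_tool", "payload": {
  "plan": [0, 0, 0.01, 0, 0, 0, 0, 0, 0, 0, 0, 0]
}}

```text
clock: 8.12
ee_pos: [569.4, 88.7, 103.9]
eef_rot: [-179.8, -0.0, 109.6]
wrist_force: [-0.2, -0.8, -2.6]
grip_width: 55.9
```

```bash
python3 -c "
from h import *
go(569.7,88.4,22,109.74)
p=capture('scene')
cv2.imwrite('pics/s2c.png',cv2.resize(p['image'][150:250,300:440,::-1],(700,500),interpolation=cv2.INTER_CUBIC))
p=capture('top')
cv2.imwrite('pics/t2c.png',cv2.resize(p['image'][150:250,200:340,::-1],(700,500),interpolation=cv2.INTER_CUBIC))"
```

```text
t 8.12 pos [569.4  88.7 103.9] rpy [-1.7984e+02 -1.0000e-02  1.0963e+02] F [-0.2 -0.8 -2.6] M [-0.08  0.05 -0.04] w 55.9 j1,6 [  3.2 -16.4]
 shift tool m [-0.0003  0.0004  0.0819]  after-turn shift [-0.0003  0.0002  0.0819]  turn [-0.0028 -0.0001 -0.002 ]
```

View pics/s2c.png

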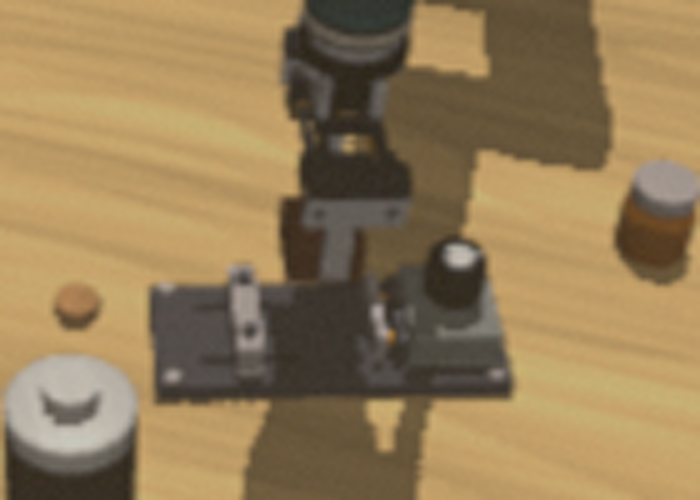

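View pics/t2c.png

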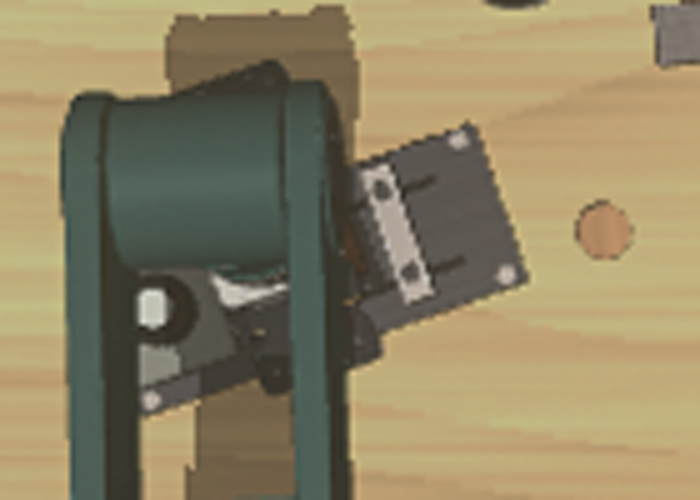

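```bash
python3 -c "
from h import *
s=r.observe();p=capture('scene')
R=Ro.from_euler('xyz',s['eef_rot'],degrees=True)
for l,o in (('tcp',(0,0,0)),('finger near',(0,36,0)),('finger near2',(0,-36,0)),('bottom corners',(28,28,5)),('',(-28,28,5)),('',(28,-28,5)),('',(-28,-28,5)),('',(28,28,-31)),('',(-28,28,-31)),('',(28,-28,-31)),('',(-28,-28,-31))):
    u,v=w2px(p,R.apply(o)+s['ee_pos']);print(l,o,round((u-300)*5),round((v-150)*5))
W=cloud(p)
m=np.zeros((400,640),bool);m[188:208,354:376]=1
d=W-s['ee_pos'];L=R.inv().apply(d.reshape(-1,3)).reshape(400,640,3)
np.set_printoptions(linewidth=200)
for v in range(190,208,2): print(v,[tuple(np.round(L[v,u]).astype(int)) for u in range(354,376,2)])
cv2.imwrite('pics/s3c.png',cv2.resize(p['image'][180:215,350:390,::-1],(800,600),interpolation=cv2.INTER_NEAREST))
"
```

```text
tcp (0, 0, 0) 320 248
finger near (0, 36, 0) 326 283
finger near2 (0, -36, 0) 314 215
bottom corners (28, 28, 5) 362 280
 (-28, 28, 5) 285 280
 (28, -28, 5) 352 227
 (-28, -28, 5) 278 228
 (28, 28, -31) 368 244
 (-28, 28, -31) 289 244
 (28, -28, -31) 357 191
 (-28, -28, -31) 281 192
190 [(np.int64(-12), np.int64(-171), np.int64(107)), (np.int64(-29), np.int64(-25), np.int64(-26)), (np.int64(-23), np.int64(-17), np.int64(-33)), (np.int64(-16), np.int64(-16), np.int64(-34)), (np.int64(-29), np.int64(88), np.int64(-128)), (np.int64(-22), np.int64(86), np.int64(-126)), (np.int64(-14), np.int64(82), np.int64(-123)), (np.int64(-9), np.int64(87), np.int64(-127)), (np.int64(-1), np.int64(82), np.int64(-122)), (np.int64(4), np.int64(89), np.int64(-128)), (np.int64(12), np.int64(83), np.int64(-123))]
192 [(np.int64(-14), np.int64(-157), np.int64(105)), (np.int64(-30), np.int64(-13), np.int64(-26)), (np.int64(-24), np.int64(-8), np.int64(-31)), (np.int64(-17), np.int64(-7), np.int64(-33)), (np.int64(-26), np.int64(76), np.int64(-108)), (np.int64(-20), np.int64(80), np.int64(-112)), (np.int64(-1
[... 3058 characters left out ...]
41), np.int64(-18)), (np.int64(9), np.int64(38), np.int64(-15)), (np.int64(18), np.int64(27), np.int64(-4)), (np.int64(26), np.int64(25), np.int64(-2)), (np.int64(48), np.int64(-34), np.int64(56))]
206 [(np.int64(-21), np.int64(-75), np.int64(106)), (np.int64(-14), np.int64(-74), np.int64(105)), (np.int64(-9), np.int64(-58), np.int64(90)), (np.int64(-1), np.int64(-56), np.int64(87)), (np.int64(7), np.int64(-56), np.int64(88)), (np.int64(14), np.int64(-51), np.int64(83)), (np.int64(23), np.int64(-55), np.int64(87)), (np.int64(31), np.int64(-59), np.int64(91)), (np.int64(39), np.int64(-59), np.int64(92)), (np.int64(46), np.int64(-55), np.int64(88)), (np.int64(48), np.int64(-28), np.int64(61))]
```

View pics/s3c.png

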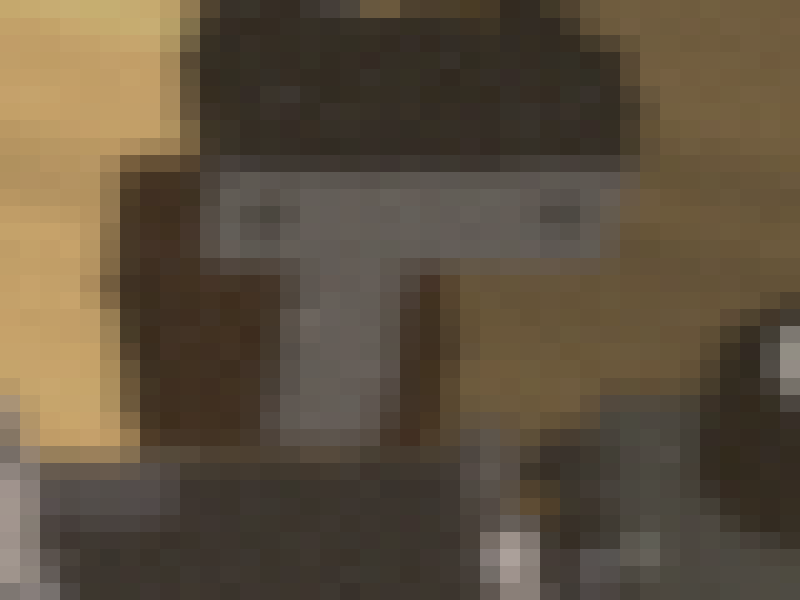

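Request:
{"api": "drive_tool", "payload": {
  "plan": [0, 0, 0.01, 0, 0, 0, 0, 0, 0.02, 0, 0, 0, 0, 0, 0.02, 0, 0, 0, 0, 0, 0.012, 0, 0, 0, 0, 0, 0.006, 0, 0, 0, 0, 0, 0.004, 0, 0, 0, 0, 0, 0, 0, 0, 0, 0, 0, 0, 0, 0, 0]
}}

```text
clock: 8.93
ee_pos: [571.3, 88.1, 34.2]
eef_rot: [179.9, 0.0, 109.6]
wrist_force: [0.3, -0.3, -1.1]
grip_width: 55.7
```

```bash
python3 -c "
from h import *
go(569.7,88.4,21,109.74)
p=capture('scene')
cv2.imwrite('pics/s4c.png',cv2.resize(p['image'][180:240,320:410,::-1],(795,530),interpolation=cv2.INTER_CUBIC))"
```

```text
t 8.93 pos [571.3  88.1  34.2] rpy [1.7993e+02 2.0000e-02 1.0961e+02] F [ 0.3 -0.3 -1.1] M [-0.04  0.01  0.01] w 55.7 j1,6 [  3.1 -16.5]
 shift tool m [ 0.0009 -0.0014  0.0132]  after-turn shift [ 0.0009 -0.0014  0.0132]  turn [ 0.0013  0.0003 -0.0023]
```

View pics/s4c.png

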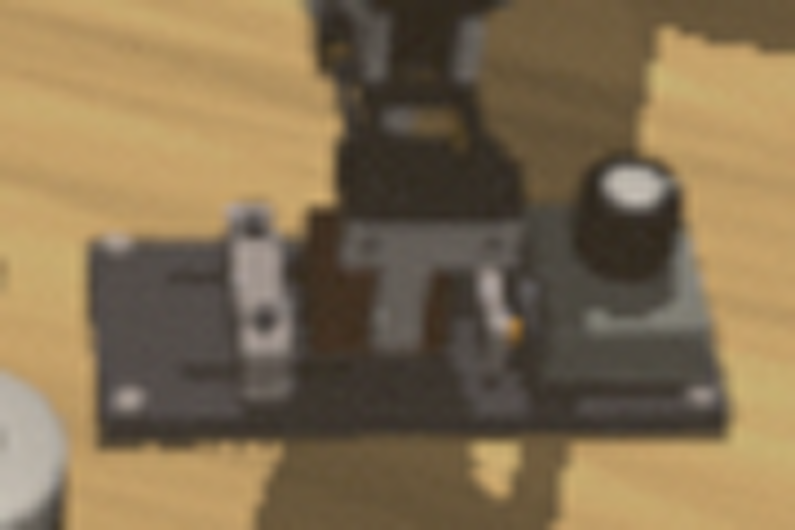

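Request:
{"api": "drive_tool", "payload": {
  "plan": [0.001, -0.0014, 0.004, 0, 0, -0.0023, 0, 0, 0.004, 0, 0, 0, 0, 0, 0.003, 0, 0, 0, 0, 0, 0, 0, 0, 0, 0, 0, 0, 0, 0, 0]
}}

```text
clock: 9.4
ee_pos: [568.7, 88.7, 22.1]
eef_rot: [-180.0, -0.0, 109.8]
wrist_force: [0.8, 0.0, -1.4]
grip_width: 55.8
```

```bash
python3 -c "
from h import *
go(569.7,88.4,21,109.74)"
```

```text
t 9.4 pos [568.7  88.7  22.1] rpy [-1.7997e+02 -1.0000e-02  1.0977e+02] F [ 0.8  0.  -1.4] M [-0.07  0.01  0.03] w 55.8 j1,6 [  3.2 -16.5]
 shift tool m [-0.0006  0.0009  0.0011]  after-turn shift [-0.0006  0.0009  0.0011]  turn [-0.0006 -0.0003  0.0005]
```

Request:
{"api": "drive_tool", "payload": {
  "plan": [0, 0, 0.001, 0, 0, 0, 0, 0, 0.001, 0, 0, 0, 0, 0, 0, 0, 0, 0]
}}

```text
clock: 9.65
ee_pos: [569.2, 88.7, 20.6]
eef_rot: [180.0, 0.0, 109.8]
wrist_force: [-1.2, 0.4, -0.5]
grip_width: 55.5
```

Request:
{"api": "drive_tool", "payload": {
  "plan": [0, 0, 0.0005, 0, 0, 0, 0, 0, 0, 0, 0, 0]
}}

```text
clock: 9.82
ee_pos: [569.2, 88.7, 20.5]
eef_rot: [180.0, 0.0, 109.8]
wrist_force: [-0.4, 0.2, 0.8]
grip_width: 56.0
```

Request:
{"api": "drive_tool", "payload": {
  "plan": [0, 0, 0, 0, 0, 0, 0, 0, 0, 0, 0, 0, 0, 0, 0, 0, 0, 0, 0, 0, 0, 0, 0, 0, 0, 0, 0, 0, 0, 0, 0, 0, 0, 0, 0, 0],
  "jaw": 0
}}

```text
clock: 10.32
ee_pos: [569.0, 88.7, 20.0]
eef_rot: [180.0, -0.0, 109.8]
wrist_force: [0.5, 1.2, -0.3]
grip_width: 91.8
```

Request:
{"api": "drive_tool", "payload": {
  "plan": [0, 0, -0.01, 0, 0, 0, 0, 0, -0.03, 0, 0, 0, 0, 0, -0.04, 0, 0, 0, 0, 0, -0.04, 0, 0, 0, 0, 0, -0.02, 0, 0, 0, 0, 0, 0, 0, 0, 0]
}}

```text
clock: 10.82
ee_pos: [572.6, 88.9, 168.4]
eef_rot: [179.2, 0.2, 109.8]
wrist_force: [1.3, 0.8, 0.4]
grip_width: 94.2
```

```bash
python3 -c "
from h import *
go(535.3,184,150,109.74)
import pickle
p=capture('scene');pickle.dump(p,open('s5.pkl','wb'))
cv2.imwrite('pics/s5c.png',cv2.resize(p['image'][180:240,320:410,::-1],(795,530),interpolation=cv2.INTER_CUBIC))"
```

```text
t 10.82 pos [572.6  88.9 168.4] rpy [179.22   0.22 109.76] F [1.3 0.8 0.4] M [-0.04  0.04  0.01] w 94.2 j1,6 [  3.2 -16.5]
 shift tool m [ 0.1022 -0.0032  0.018 ]  after-turn shift [ 0.1021 -0.003   0.0184]  turn [0.0136 0.0039 0.0004]
```

View pics/s5c.png

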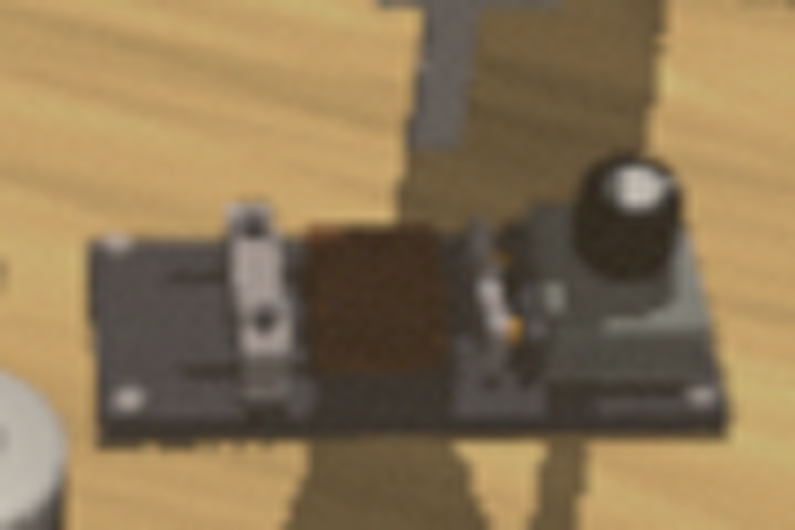

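Request:
{"api": "drive_tool", "payload": {
  "plan": [0, 0, 0, 0, 0, -0.12, 0, 0, 0, 0, 0, -0.12, 0, 0, 0, 0, 0, -0.12, 0, 0, 0, 0, 0, -0.12, 0, 0, 0, 0, 0, -0.12, 0, 0, 0, 0, 0, -0.12, 0, 0, 0, 0, 0, -0.12, 0, 0, 0, 0, 0, -0.12, 0, 0, 0, 0, 0, -0.12, 0, 0, 0, 0, 0, -0.12, 0, 0, 0, 0, 0, -0.12, 0, 0, 0, 0, 0, -0.12]
}}

```text
clock: 11.87
ee_pos: [567.6, 88.6, 157.4]
eef_rot: [180.0, -0.3, -167.4]
wrist_force: [-0.1, 0.4, -0.1]
grip_width: 93.8
```

```bash
python3 -c "
from h import *
go(535.3,184,130,192)"
```

```text
t 11.87 pos [567.6  88.6 157.4] rpy [ 179.95   -0.25 -167.4 ] F [-0.1  0.4 -0.1] M [-0.02  0.05 -0.01] w 93.8 j1,6 [  3.2 -99.4]
 shift tool m [0.0106 0.1002 0.0276]  after-turn shift [0.0118 0.1001 0.0274]  turn [ 0.0008 -0.0044  0.0105]
```

Request:
{"api": "drive_tool", "payload": {
  "plan": [0.0026, 0.025, 0.005, 0, 0, 0, 0.0026, 0.025, 0.005, 0, 0, 0, 0.0027, 0.025, 0.005, 0, 0, 0, 0.0027, 0.025, 0.01, 0, 0, 0, 0, 0, 0, 0, 0, 0, 0, 0, 0, 0, 0, 0]
}}

```text
clock: 12.37
ee_pos: [535.4, 184.5, 132.2]
eef_rot: [-180.0, -0.3, -167.6]
wrist_force: [-0.2, -0.4, 0.8]
grip_width: 93.9
```

```bash
python3 -c "
from h import *
go(535.3,184,61,192.6)
p=capture('scene')
cv2.imwrite('pics/s6c.png',cv2.resize(p['image'][160:240,310:430,::-1],(795,530),interpolation=cv2.INTER_CUBIC))
p=capture('top')
cv2.imwrite('pics/t6c.png',cv2.resize(p['image'][160:240,205:325,::-1],(795,530),interpolation=cv2.INTER_CUBIC))"
```

```text
t 12.37 pos [535.4 184.5 132.2] rpy [-179.97   -0.3  -167.6 ] F [-0.2 -0.4  0.8] M [ 0.01  0.05 -0.02] w 93.9 j1,6 [ 13.3 -89.1]
 shift tool m [-0.0001 -0.0004  0.0712]  after-turn shift [ 0.0003 -0.0005  0.0712]  turn [-0.0005 -0.0052 -0.0034]
```

View pics/s6c.png

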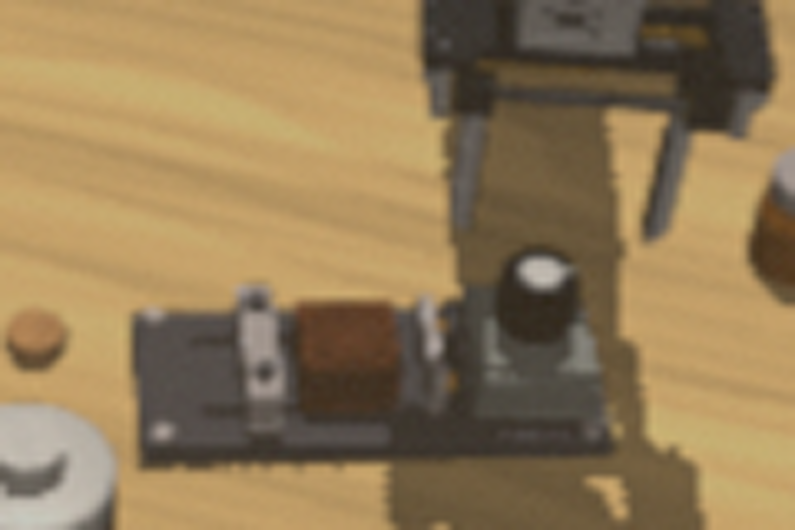

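View pics/t6c.png

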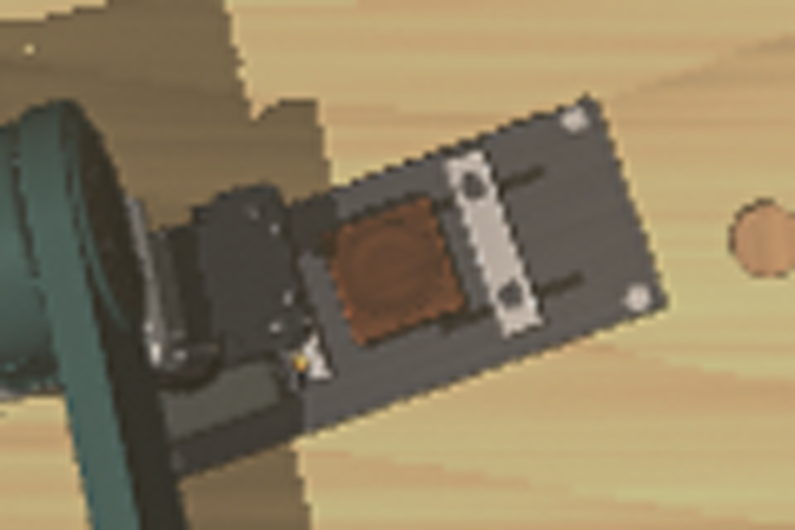

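Request:
{"api": "drive_tool", "payload": {
  "plan": [0, -0.0004, 0.01, 0, -0.005, 0, 0, 0, 0.02, 0, 0, 0, 0, 0, 0.02, 0, 0, 0, 0, 0, 0.012, 0, 0, 0, 0, 0, 0.007, 0, 0, 0, 0, 0, 0.002, 0, 0, 0, 0, 0, 0, 0, 0, 0, 0, 0, 0, 0, 0, 0]
}}

```text
clock: 13.13
ee_pos: [538.5, 183.7, 65.0]
eef_rot: [180.0, 0.4, -167.7]
wrist_force: [-0.4, 0.3, -0.3]
grip_width: 94.0
```

```bash
python3 -c "
from h import *
go(535.3,184,60,192.6)
p=capture('scene')
cv2.imwrite('pics/s7c.png',cv2.resize(p['image'][160:240,310:430,::-1],(795,530),interpolation=cv2.INTER_CUBIC))"
```

```text
t 13.13 pos [538.5 183.7  65. ] rpy [ 180.      0.39 -167.75] F [-0.4  0.3 -0.3] M [0.02 0.02 0.02] w 94.0 j1,6 [ 13.1 -89.1]
 shift tool m [0.0031 0.0009 0.0049]  after-turn shift [0.0031 0.001  0.005 ]  turn [ 0.      0.0068 -0.0061]
```

View pics/s7c.png

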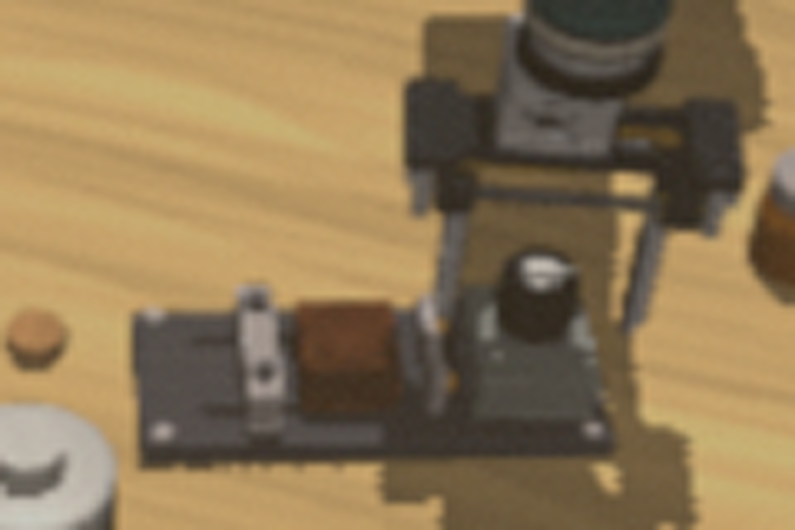

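Request:
{"api": "drive_tool", "payload": {
  "plan": [0, 0, 0.002, 0, 0, 0, 0, 0, 0, 0, 0, 0, 0, 0, 0, 0, 0, 0, 0, 0, 0, 0, 0, 0]
}}

```text
clock: 13.52
ee_pos: [537.9, 183.9, 62.3]
eef_rot: [180.0, 0.3, -167.7]
wrist_force: [0.4, 0.4, 0.1]
grip_width: 94.2
```

```bash
python3 -c "
from h import *
go(535.3,184,60,192.6)"
```

```text
t 13.52 pos [537.9 183.9  62.3] rpy [ 180.      0.32 -167.72] F [0.4 0.4 0.1] M [0.07 0.01 0.02] w 94.2 j1,6 [ 13.2 -89.1]
 shift tool m [0.0025 0.0006 0.0023]  after-turn shift [0.0025 0.0007 0.0023]  turn [ 0.0001  0.0056 -0.0057]
```

Request:
{"api": "drive_tool", "payload": {
  "plan": [0.0025, 0.0006, 0.002, 0, 0.0055, 0, 0, 0, 0, 0, 0, 0, 0, 0, 0, 0, 0, 0, 0, 0, 0, 0, 0, 0]
}}

```text
clock: 13.85
ee_pos: [535.1, 183.9, 59.9]
eef_rot: [180.0, -0.0, -167.7]
wrist_force: [0.2, -0.2, 0.0]
grip_width: 94.0
```

```bash
python3 -c "
from h import *
go(535.3,184,60,192.6)"
```

```text
t 13.85 pos [535.1 183.9  59.9] rpy [ 1.8000e+02 -3.0000e-02 -1.6773e+02] F [ 0.2 -0.2  0. ] M [ 0.06 -0.   -0.  ] w 94.0 j1,6 [ 13.2 -89.1]
 shift tool m [-0.0002  0.0001 -0.0001]  after-turn shift [-0.0002  0.0001 -0.0001]  turn [ 0.0001 -0.0006 -0.0058]
```

Close on the knob.

Request:
{"api": "drive_tool", "payload": {
  "plan": [0, 0, 0, 0, 0, 0, 0, 0, 0, 0, 0, 0, 0, 0, 0, 0, 0, 0, 0, 0, 0, 0, 0, 0, 0, 0, 0, 0, 0, 0, 0, 0, 0, 0, 0, 0, 0, 0, 0, 0, 0, 0, 0, 0, 0, 0, 0, 0, 0, 0, 0, 0, 0, 0],
  "jaw": 1
}}

```text
clock: 14.6
ee_pos: [535.5, 182.5, 60.0]
eef_rot: [-179.8, -0.0, -167.7]
wrist_force: [0.3, -3.5, 1.1]
grip_width: 43.6
```

```bash
python3 -c "
from h import *
go(535.3,184,60,192.6)"
```

```text
t 14.6 pos [535.5 182.5  60. ] rpy [-1.7985e+02 -3.0000e-02 -1.6775e+02] F [ 0.3 -3.5  1.1] M [-0.73 -0.12  0.04] w 43.6 j1,6 [ 13.2 -89.1]
 shift tool m [-0.0001  0.0015  0.    ]  after-turn shift [-0.0001  0.0015  0.    ]  turn [-0.0027 -0.0005 -0.006 ]
```

Request:
{"api": "drive_tool", "payload": {
  "plan": [0, -0.0015, 0, 0, 0, 0, 0, 0, 0, 0, 0, 0.05, 0, 0, 0, 0, 0, 0.05, 0, 0, 0, 0, 0, 0.05, 0, 0, 0, 0, 0, 0.05, 0, 0, 0, 0, 0, 0.05, 0, 0, 0, 0, 0, 0.05]
}}

```text
clock: 15.18
ee_pos: [535.6, 181.8, 60.0]
eef_rot: [-179.9, -0.0, 175.0]
wrist_force: [0.6, -2.7, 0.4]
grip_width: 43.6
```

```bash
cat > j.py <<'E'
from h import *
import sys
go(535.5,182.5,60,192.25)
p=capture('scene')
cv2.imwrite('pics/%s.png'%sys.argv[1],cv2.resize(p['image'][170:240,320:410,::-1],(720,560),interpolation=cv2.INTER_CUBIC))
a=1.9153;C=np.array([565.6,99.7])
W=cloud(p);d=W[...,:2]-C
x=d[...,0]*np.cos(a)+d[...,1]*np.sin(a);y=-d[...,0]*np.sin(a)+d[...,1]*np.cos(a)
E
python3 j.py a1
```

```text
t 15.18 pos [535.6 181.8  60. ] rpy [-1.7993e+02 -2.0000e-02  1.7497e+02] F [ 0.6 -2.7  0.4] M [-0.54 -0.07  0.18] w 43.6 j1,6 [ 13.  -71.9]
 shift tool m [0.0001 0.0007 0.    ]  after-turn shift [-0.0001  0.0007  0.    ]  turn [-0.0011 -0.0005 -0.3017]
```

View pics/a1.png

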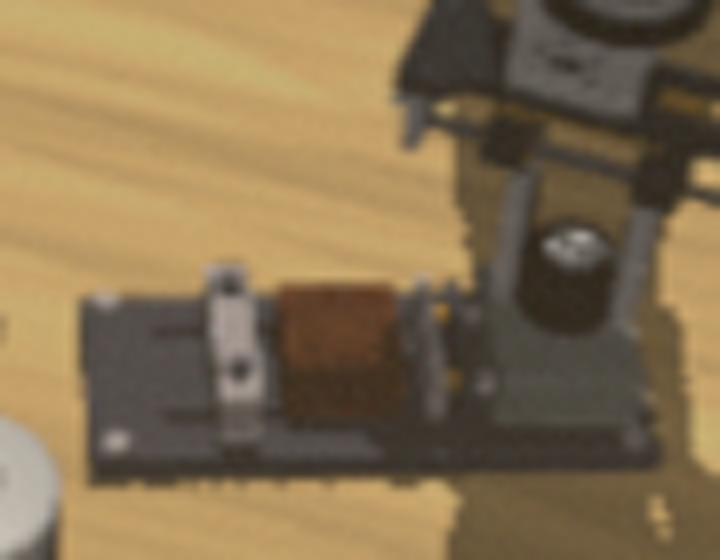

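Request:
{"api": "drive_tool", "payload": {
  "plan": [0, 0, 0, 0, 0, 0.08, 0, 0, 0, 0, 0, 0.08, 0, 0, 0, 0, 0, 0.08, 0, 0, 0, 0, 0, 0.08, 0, 0, 0, 0, 0, 0.08, 0, 0, 0, 0, 0, 0.08, 0, 0, 0, 0, 0, 0.08, 0, 0, 0, 0, 0, 0.08, 0, 0, 0, 0, 0, 0.08, 0, 0, 0, 0, 0, 0.08, 0, 0, 0, 0, 0, 0.08]
}}

```text
clock: 16.15
ee_pos: [534.7, 180.2, 60.0]
eef_rot: [-179.7, 0.1, 124.5]
wrist_force: [-1.7, -6.4, 2.9]
grip_width: 43.4
```

```bash
python3 j.py a2
```

```text
t 16.15 pos [534.7 180.2  60. ] rpy [-1.7974e+02  1.2000e-01  1.2450e+02] F [-1.7 -6.4  2.9] M [-1.3   0.46  0.2 ] w 43.4 j1,6 [ 13.  -21.5]
 shift tool m [ 0.0014  0.0019 -0.    ]  after-turn shift [-0.0013  0.0021 -0.    ]  turn [-5.2000e-03 -1.0000e-03 -1.1825e+00]
```

View pics/a2.png

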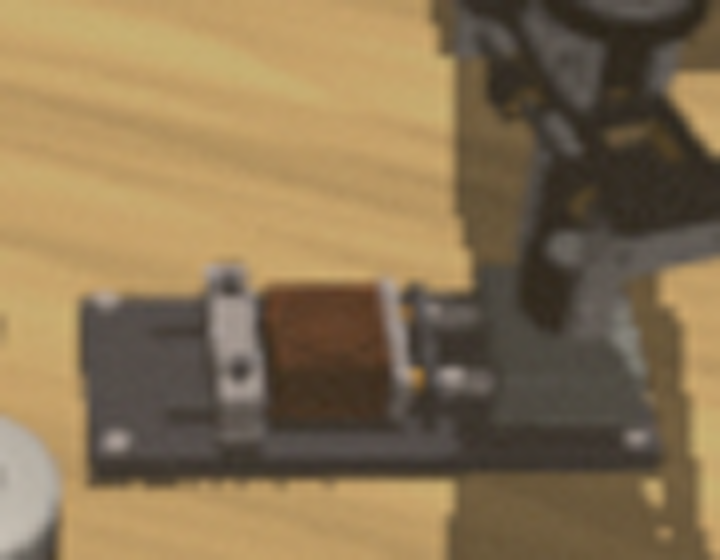

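Request:
{"api": "drive_tool", "payload": {
  "plan": [-0.0008, -0.001, 0, 0, 0, 0.05, -0.0007, -0.001, 0, 0, 0, 0.05, 0, 0, 0, 0, 0, 0.05, 0, 0, 0, 0, 0, 0.05]
}}

```text
clock: 16.53
ee_pos: [534.3, 179.9, 60.0]
eef_rot: [-179.9, -0.0, 113.1]
wrist_force: [-0.9, -1.3, 1.7]
grip_width: 43.4
```

```bash
python3 j.py a3
```

```text
t 16.53 pos [534.3 179.9  60. ] rpy [-1.7993e+02 -2.0000e-02  1.1314e+02] F [-0.9 -1.3  1.7] M [-0.51  0.14  0.16] w 43.4 j1,6 [ 12.8 -10.3]
 shift tool m [0.002  0.0021 0.    ]  after-turn shift [-0.0017  0.0023  0.    ]  turn [-8.0000e-04 -1.2000e-03 -1.3807e+00]
```

View pics/a3.png

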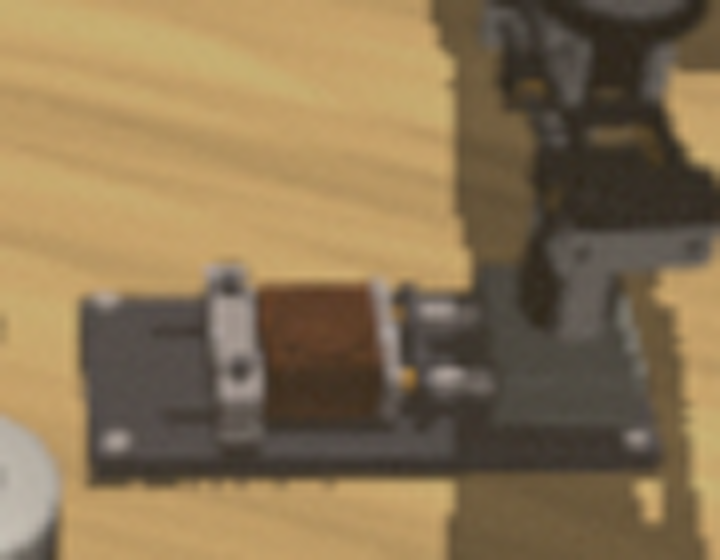

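Request:
{"api": "drive_tool", "payload": {
  "plan": [0, 0, 0, 0, 0, 0.05, 0, 0, 0, 0, 0, 0.05, 0, 0, 0, 0, 0, 0.05, 0, 0, 0, 0, 0, 0.05]
}}

```text
clock: 16.92
ee_pos: [533.9, 179.7, 60.0]
eef_rot: [-179.9, 0.0, 101.7]
wrist_force: [-2.5, -3.9, 2.5]
grip_width: 43.4
```

```bash
python3 j.py a4
```

```text
t 16.92 pos [533.9 179.7  60. ] rpy [-1.7987e+02  1.0000e-02  1.0175e+02] F [-2.5 -3.9  2.5] M [-0.58  0.43  0.28] w 43.4 j1,6 [12.8  1.1]
 shift tool m [ 0.0024  0.0021 -0.    ]  after-turn shift [-0.0022  0.0024  0.    ]  turn [-0.002  -0.0016 -1.5795]
```

Request:
{"api": "drive_tool", "payload": {
  "plan": [0, 0, 0, 0, 0, 0.05, 0, 0, 0, 0, 0, 0.05]
}}

```text
clock: 17.13
ee_pos: [533.7, 179.7, 60.0]
eef_rot: [-179.8, 0.0, 96.1]
wrist_force: [-2.9, -3.3, 2.9]
grip_width: 43.4
```

```bash
python3 j.py a5
```

```text
t 17.13 pos [533.7 179.7  60. ] rpy [-1.7984e+02  3.0000e-02  9.6080e+01] F [-2.9 -3.3  2.9] M [-0.6   0.62  0.37] w 43.4 j1,6 [12.8  6.8]
 shift tool m [0.0026 0.0021 0.    ]  after-turn shift [-0.0024  0.0024  0.    ]  turn [-0.0025 -0.0018 -1.6785]
```

View pics/a5.png

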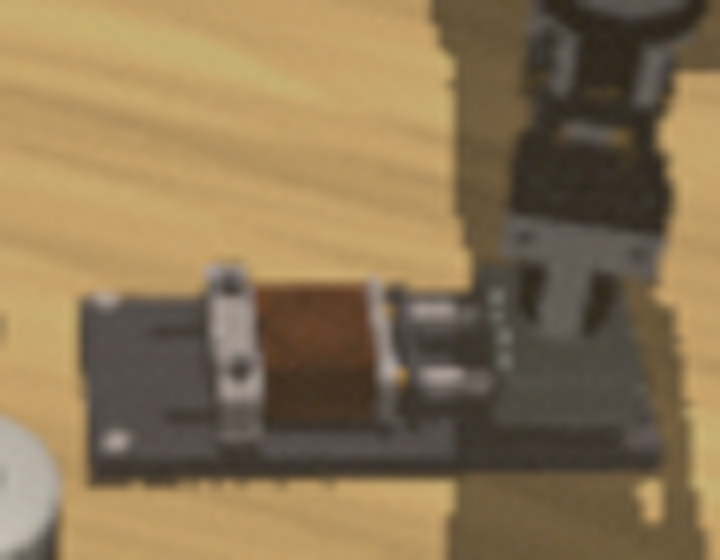

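Request:
{"api": "drive_tool", "payload": {
  "plan": [0, 0, 0, 0, 0, 0.04, 0, 0, 0, 0, 0, 0]
}}

```text
clock: 17.35
ee_pos: [533.6, 179.7, 60.0]
eef_rot: [-179.8, 0.0, 93.9]
wrist_force: [-4.3, -2.8, 4.1]
grip_width: 43.4
```

```bash
python3 j.py a6
```

```text
t 17.35 pos [533.6 179.7  60. ] rpy [-1.7984e+02  4.0000e-02  9.3850e+01] F [-4.3 -2.8  4.1] M [-0.66  0.76  0.12] w 43.4 j1,6 [12.9  9. ]
 shift tool m [ 0.0027  0.002  -0.    ]  after-turn shift [-0.0024  0.0023 -0.    ]  turn [-0.0027 -0.0019 -1.7174]
```

Request:
{"api": "drive_tool", "payload": {
  "plan": [0, 0, 0, 0, 0, 0.04, 0, 0, 0, 0, 0, 0]
}}

```text
clock: 17.57
ee_pos: [533.5, 179.7, 60.0]
eef_rot: [-179.8, 0.0, 91.6]
wrist_force: [-4.6, -3.6, 3.6]
grip_width: 43.6
```

```bash
python3 j.py a7
```

```text
t 17.57 pos [533.5 179.7  60. ] rpy [-1.7982e+02  4.0000e-02  9.1560e+01] F [-4.6 -3.6  3.6] M [-0.63  0.81  0.13] w 43.6 j1,6 [12.9 11.3]
 shift tool m [ 0.0027  0.0021 -0.    ]  after-turn shift [-0.0025  0.0023 -0.    ]  turn [-0.0029 -0.0022 -1.7574]
```

Request:
{"api": "drive_tool", "payload": {
  "plan": [0, 0, 0, 0, 0, 0.04, 0, 0, 0, 0, 0, 0]
}}

```text
clock: 17.78
ee_pos: [533.4, 179.7, 60.0]
eef_rot: [-179.8, 0.0, 89.3]
wrist_force: [-5.0, -4.0, 3.9]
grip_width: 43.4
```

```bash
python3 j.py a8
```

```text
t 17.78 pos [533.4 179.7  60. ] rpy [-1.7982e+02  5.0000e-02  8.9260e+01] F [-5.  -4.   3.9] M [-0.71  0.82  0.02] w 43.4 j1,6 [12.9 13.6]
 shift tool m [ 0.0028  0.002  -0.    ]  after-turn shift [-0.0026  0.0023 -0.    ]  turn [-0.0031 -0.0022 -1.7975]
```

```bash
python3 j.py a9; python3 -c "
import cv2,numpy as np
L=[cv2.imread('pics/%s.png'%k)[240:440,180:520] for k in('a3','a4','a5','a8')]
o=np.vstack([np.hstack(L[:2]),np.hstack(L[2:])]);cv2.imwrite('pics/cmp.png',o);print(o.shape)"
```

```text
t 17.83 pos [533.4 179.7  60. ] rpy [-1.7981e+02  5.0000e-02  8.9300e+01] F [-4.3 -3.3  3.9] M [-0.69  0.87  0.09] w 43.7 j1,6 [12.8 13.6]
 shift tool m [ 0.0028  0.002  -0.    ]  after-turn shift [-0.0026  0.0023 -0.    ]  turn [-0.0031 -0.0023 -1.7969]
(400, 680, 3)
```

View pics/cmp.png

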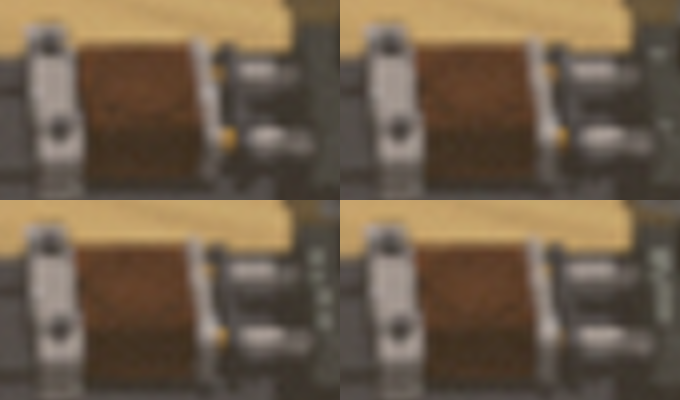

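Request:
{"api": "drive_tool", "payload": {
  "plan": [0, 0, 0, 0, 0, 0.05]
}}

```text
clock: 17.97
ee_pos: [533.3, 179.7, 60.0]
eef_rot: [-179.8, 0.1, 86.4]
wrist_force: [-4.3, -3.1, 4.4]
grip_width: 43.3
```

```bash
python3 j.py b1
```

```text
t 17.97 pos [533.3 179.7  60. ] rpy [-1.7981e+02  6.0000e-02  8.6440e+01] F [-4.3 -3.1  4.4] M [-0.65  0.91  0.27] w 43.3 j1,6 [12.9 16.4]
 shift tool m [ 0.0029  0.002  -0.    ]  after-turn shift [-0.0027  0.0023 -0.    ]  turn [-0.0034 -0.0024 -1.8467]
```

Request:
{"api": "drive_tool", "payload": {
  "plan": [0, 0, 0, 0, 0, 0.05]
}}

```text
clock: 18.1
ee_pos: [533.3, 179.7, 60.0]
eef_rot: [-179.8, 0.1, 83.5]
wrist_force: [-4.6, -3.0, 4.7]
grip_width: 43.6
```

```bash
python3 j.py b2
```

```text
t 18.1 pos [533.3 179.7  60. ] rpy [-1.798e+02  7.000e-02  8.354e+01] F [-4.6 -3.   4.7] M [-0.72  0.96  0.19] w 43.6 j1,6 [12.9 19.3]
 shift tool m [ 0.003   0.0019 -0.    ]  after-turn shift [-0.0028  0.0023 -0.    ]  turn [-0.0036 -0.0025 -1.8973]
```

Request:
{"api": "drive_tool", "payload": {
  "plan": [0, 0, 0, 0, 0, 0.05]
}}

```text
clock: 18.23
ee_pos: [533.2, 179.7, 60.0]
eef_rot: [-179.8, 0.1, 80.7]
wrist_force: [-4.7, -2.4, 4.1]
grip_width: 43.5
```

```bash
python3 j.py b3
```

```text
t 18.23 pos [533.2 179.7  60. ] rpy [-1.7979e+02  8.0000e-02  8.0660e+01] F [-4.7 -2.4  4.1] M [-0.77  1.    0.05] w 43.5 j1,6 [12.8 22.2]
 shift tool m [ 0.0031  0.0018 -0.    ]  after-turn shift [-0.0029  0.0022  0.    ]  turn [-0.0038 -0.0027 -1.9477]
```

```bash
 python3 -c "
import cv2,numpy as np
L=[cv2.imread('pics/%s.png'%k)[240:440,180:520] for k in('a9','b1','b2','b3')]
o=np.vstack([np.hstack(L[:2]),np.hstack(L[2:])]);cv2.imwrite('pics/cmp2.png',o);print(o.shape)"
```

```text
(400, 680, 3)
```

View pics/cmp2.png

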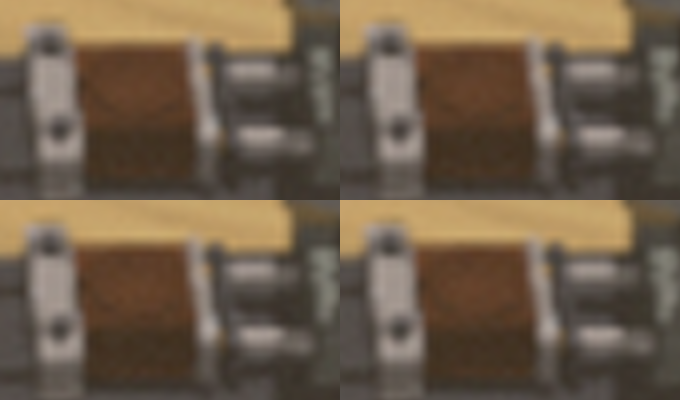

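```bash
 python3 -c "
import cv2,numpy as np
for k in('a3','a4','a5','a6','a7','a8','a9','b1','b2','b3'):
    g=cv2.imread('pics/%s.png'%k,0).astype(float)
    r_=[]
    for (y0,y1,x0,x1) in((300,325,370,430),(365,390,370,470),(300,325,395,450)):
        pr=g[y0:y1,x0:x1].mean(0); r_.append(pr[::6].astype(int))
    print(k,r_[1], end=' ')
    pr=g[372:384,420:500].mean(0);t=pr.max()*.8
    i=np.argmax(pr>95);print('edge',420+i-(pr[i]-95)/max(pr[i]-pr[i-1],1e-6))
"
```

```text
a3 [ 50  52  72 105 124 125 112  96  74  75  96 118 130 132 122 107  92] edge 427.44642857142856
a4 [ 55  84 120 137 131 109  82  69  81 103 123 132 133 131 121 107  92] edge 419.8978978978979
a5 [ 54  83 120 138 131 110  85  73  87 108 125 131 132 130 122 107  93] edge 419.77777777777777
a6 [ 55  83 120 137 126 100  78  76  84 104 123 131 133 131 121 106  92] edge 419.9661971830986
a7 [ 55  83 120 137 124  93  73  77  95 118 132 132 132 130 121 106  92] edge 419.61290322580646
a8 [ 55  84 121 137 125  94  74  79  95 117 132 132 133 131 122 107  93] edge 419.6182495344506
a9 [ 55  83 120 136 124  94  74  79  96 118 131 132 132 131 122 107  92] edge 419.5982456140351
b1 [ 54  83 121 137 124  95  75  80  96 118 131 131 131 130 121 106  92] edge 419.6117850953206
b2 [ 55  82 120 138 124  93  73  80  96 118 131 132 132 130 122 106  93] edge 419.6114081996435
b3 [ 53  83 121 136 124  93  73  79  96 118 131 131 132 130 121 107  91] edge 419.595406360424
```

Request:
{"api": "drive_tool", "payload": {
  "plan": [0, 0, 0, 0, 0, 0.04]
}}

```text
clock: 18.37
ee_pos: [533.1, 179.7, 60.0]
eef_rot: [-179.8, 0.1, 78.4]
wrist_force: [-5.8, -2.4, 4.7]
grip_width: 43.3
```

```bash
cat > o.py <<'E'
from h import *
go(535.5,182.5,60,192.25)
print(np.round(r.observe()["effort"],2))
E
python3 o.py
```

```text
t 18.37 pos [533.1 179.7  60. ] rpy [-1.7978e+02  9.0000e-02  7.8360e+01] F [-5.8 -2.4  4.7] M [-0.69  1.    0.02] w 43.3 j1,6 [12.8 24.5]
 shift tool m [ 0.0032  0.0018 -0.    ]  after-turn shift [-0.0029  0.0022  0.    ]  turn [-0.004  -0.0028 -1.9877]
[  0.7  -34.44 -29.42   0.73  -2.05  -0.55]
```

Request:
{"api": "drive_tool", "payload": {
  "plan": [0, 0, 0, 0, 0, 0.04]
}}

```text
clock: 18.45
ee_pos: [533.0, 179.7, 60.0]
eef_rot: [-179.8, 0.1, 76.0]
wrist_force: [-5.5, -3.1, 3.4]
grip_width: 43.7
```

```bash
python3 o.py
```

```text
t 18.45 pos [533.  179.7  60. ] rpy [-1.7977e+02  1.0000e-01  7.6010e+01] F [-5.5 -3.1  3.4] M [-0.71  1.12  0.05] w 43.7 j1,6 [12.8 26.8]
 shift tool m [ 0.0033  0.0018 -0.    ]  after-turn shift [-0.003   0.0022 -0.    ]  turn [-0.0043 -0.003  -2.0288]
[  0.63 -34.39 -29.47   0.7   -2.11  -0.39]
```

Request:
{"api": "drive_tool", "payload": {
  "plan": [0, 0, 0, 0, 0, 0.04]
}}

```text
clock: 18.53
ee_pos: [532.9, 179.8, 60.0]
eef_rot: [-179.8, 0.1, 73.7]
wrist_force: [-5.2, -3.5, 4.1]
grip_width: 43.5
```

```bash
python3 o.py
```

```text
t 18.53 pos [532.9 179.8  60. ] rpy [-1.7976e+02  1.1000e-01  7.3730e+01] F [-5.2 -3.5  4.1] M [-0.71  1.11  0.06] w 43.5 j1,6 [12.9 29.1]
 shift tool m [ 0.0034  0.0017 -0.    ]  after-turn shift [-0.0031  0.0021 -0.    ]  turn [-0.0046 -0.0031 -2.0686]
[  0.49 -34.33 -29.5    0.69  -2.17  -0.3 ]
```

Request:
{"api": "drive_tool", "payload": {
  "plan": [0, 0, 0, 0, 0, 0.04]
}}

```text
clock: 18.62
ee_pos: [532.8, 179.8, 60.0]
eef_rot: [-179.8, 0.1, 71.4]
wrist_force: [-6.9, -2.8, 4.4]
grip_width: 43.1
```

```bash
python3 o.py
```

```text
t 18.62 pos [532.8 179.8  60. ] rpy [-1.7976e+02  1.2000e-01  7.1450e+01] F [-6.9 -2.8  4.4] M [-0.66  1.17  0.17] w 43.1 j1,6 [12.9 31.4]
 shift tool m [ 0.0034  0.0017 -0.    ]  after-turn shift [-0.0032  0.0021 -0.    ]  turn [-0.0048 -0.0032 -2.1084]
[  0.35 -34.28 -29.53   0.68  -2.23  -0.21]
```

Request:
{"api": "drive_tool", "payload": {
  "plan": [0, 0, 0, 0, 0, 0.04]
}}

```text
clock: 18.7
ee_pos: [532.7, 179.8, 60.0]
eef_rot: [-179.8, 0.1, 69.2]
wrist_force: [-6.8, -2.9, 5.3]
grip_width: 43.5
```

```bash
python3 o.py
```

```text
t 18.7 pos [532.7 179.8  60. ] rpy [-1.7976e+02  1.3000e-01  6.9180e+01] F [-6.8 -2.9  5.3] M [-0.71  1.16  0.23] w 43.5 j1,6 [12.9 33.7]
 shift tool m [ 0.0035  0.0016 -0.    ]  after-turn shift [-0.0033  0.002   0.    ]  turn [-0.005  -0.0032 -2.1481]
[  0.2  -34.23 -29.57   0.67  -2.29  -0.12]
```

Request:
{"api": "drive_tool", "payload": {
  "plan": [0, 0, 0, 0, 0, 0.04]
}}

```text
clock: 18.78
ee_pos: [532.7, 179.9, 60.0]
eef_rot: [-179.8, 0.1, 66.9]
wrist_force: [-7.1, -2.3, 5.5]
grip_width: 43.6
```

```bash
python3 o.py
```

```text
t 18.78 pos [532.7 179.9  60. ] rpy [-1.7975e+02  1.5000e-01  6.6900e+01] F [-7.1 -2.3  5.5] M [-0.64  1.25  0.3 ] w 43.6 j1,6 [12.9 36. ]
 shift tool m [ 0.0035  0.0016 -0.    ]  after-turn shift [-0.0033  0.002  -0.    ]  turn [-0.0052 -0.0033 -2.1878]
[  0.06 -34.18 -29.6    0.66  -2.35  -0.04]
```

Request:
{"api": "drive_tool", "payload": {
  "plan": [0, 0, 0, 0, 0, 0.04]
}}

```text
clock: 18.87
ee_pos: [532.6, 179.9, 60.0]
eef_rot: [-179.8, 0.2, 64.6]
wrist_force: [-6.9, -2.4, 4.6]
grip_width: 43.9
```

```bash
python3 o.py
```

```text
t 18.87 pos [532.6 179.9  60. ] rpy [-1.7975e+02  1.6000e-01  6.4620e+01] F [-6.9 -2.4  4.6] M [-0.61  1.24  0.35] w 43.9 j1,6 [12.9 38.2]
 shift tool m [ 0.0036  0.0015 -0.    ]  after-turn shift [-0.0034  0.0019  0.    ]  turn [-0.0055 -0.0033 -2.2275]
[-5.000e-02 -3.413e+01 -2.964e+01  6.400e-01 -2.400e+00  1.000e-02]
```

Request:
{"api": "drive_tool", "payload": {
  "plan": [0, 0, 0, 0, 0, 0.04]
}}

```text
clock: 18.95
ee_pos: [532.5, 179.9, 60.0]
eef_rot: [-179.8, 0.2, 62.3]
wrist_force: [-7.3, -2.4, 5.8]
grip_width: 43.5
```

```bash
python3 o.py
```

```text
t 18.95 pos [532.5 179.9  60. ] rpy [-1.7975e+02  1.7000e-01  6.2340e+01] F [-7.3 -2.4  5.8] M [-0.61  1.35  0.41] w 43.5 j1,6 [12.9 40.5]
 shift tool m [ 0.0036  0.0015 -0.    ]  after-turn shift [-0.0035  0.0019  0.    ]  turn [-0.0057 -0.0033 -2.2674]
[-1.300e-01 -3.409e+01 -2.967e+01  6.100e-01 -2.450e+00  2.000e-02]
```

Request:
{"api": "drive_tool", "payload": {
  "plan": [0, 0, 0, 0, 0, 0.04]
}}

```text
clock: 19.03
ee_pos: [532.4, 180.0, 60.0]
eef_rot: [-179.7, 0.2, 60.0]
wrist_force: [-6.4, -3.7, 5.8]
grip_width: 44.1
```

```bash
python3 o.py
```

```text
t 19.03 pos [532.4 180.   60. ] rpy [-179.75    0.19   60.05] F [-6.4 -3.7  5.8] M [-0.63  1.32  0.4 ] w 44.1 j1,6 [12.9 42.8]
 shift tool m [ 0.0037  0.0014 -0.    ]  after-turn shift [-0.0035  0.0018 -0.    ]  turn [-0.006  -0.0034 -2.3074]
[-1.600e-01 -3.404e+01 -2.970e+01  5.700e-01 -2.510e+00 -1.000e-02]
```

Request:
{"api": "drive_tool", "payload": {
  "plan": [0, 0, 0, 0, 0, 0.04]
}}

```text
clock: 19.12
ee_pos: [532.3, 180.0, 60.0]
eef_rot: [-179.7, 0.2, 57.7]
wrist_force: [-7.5, -2.8, 5.0]
grip_width: 43.4
```

```bash
python3 o.py
```

```text
t 19.12 pos [532.3 180.   60. ] rpy [-179.74    0.2    57.74] F [-7.5 -2.8  5. ] M [-0.64  1.39  0.27] w 43.4 j1,6 [12.9 45.1]
 shift tool m [ 0.0038  0.0013 -0.0001]  after-turn shift [-0.0036  0.0018 -0.    ]  turn [-0.0063 -0.0036 -2.3476]
[ -0.17 -34.01 -29.73   0.51  -2.56  -0.09]
```

Request:
{"api": "drive_tool", "payload": {
  "plan": [0, 0, 0, 0, 0, 0.04]
}}

```text
clock: 19.2
ee_pos: [532.3, 180.0, 60.0]
eef_rot: [-179.7, 0.2, 55.4]
wrist_force: [-7.9, -2.3, 5.5]
grip_width: 43.8
```

```bash
python3 o.py
```

```text
t 19.2 pos [532.3 180.   60. ] rpy [-179.74    0.21   55.44] F [-7.9 -2.3  5.5] M [-0.56  1.41  0.19] w 43.8 j1,6 [12.9 47.4]
 shift tool m [ 0.0039  0.0013 -0.0001]  after-turn shift [-0.0037  0.0017 -0.    ]  turn [-0.0065 -0.0037 -2.3878]
[ -0.15 -33.97 -29.76   0.45  -2.6   -0.19]
```

Request:
{"api": "drive_tool", "payload": {
  "plan": [0, 0, 0, 0, 0, 0, 0, 0, 0, 0, 0, 0, 0, 0, 0, 0, 0, 0, 0, 0, 0, 0, 0, 0, 0, 0, 0, 0, 0, 0, 0, 0, 0, 0, 0, 0, 0, 0, 0, 0, 0, 0, 0, 0, 0, 0, 0, 0],
  "jaw": 0
}}

```text
clock: 19.87
ee_pos: [534.8, 180.1, 60.0]
eef_rot: [-180.0, 0.0, 55.3]
wrist_force: [0.9, 0.4, -0.3]
grip_width: 92.4
```

```bash
python3 o.py; python3 j.py c1
```

```text
t 19.87 pos [534.8 180.1  60. ] rpy [-1.7998e+02  1.0000e-02  5.5340e+01] F [ 0.9  0.4 -0.3] M [-0.1   0.13  0.03] w 92.4 j1,6 [12.8 47.5]
 shift tool m [ 0.0024 -0.0008 -0.    ]  after-turn shift [-0.0012  0.0022 -0.    ]  turn [-3.0000e-04 -3.0000e-04 -2.3895e+00]
[ 1.000e-02 -3.659e+01 -2.842e+01  6.000e-02 -4.000e-02 -0.000e+00]
t 19.87 pos [534.8 180.1  60. ] rpy [-1.7998e+02  1.0000e-02  5.5340e+01] F [ 0.9  0.4 -0.3] M [-0.1   0.13  0.03] w 92.4 j1,6 [12.8 47.5]
 shift tool m [ 0.0024 -0.0008 -0.    ]  after-turn shift [-0.0012  0.0022 -0.    ]  turn [-3.0000e-04 -3.0000e-04 -2.3895e+00]
```

View pics/c1.png

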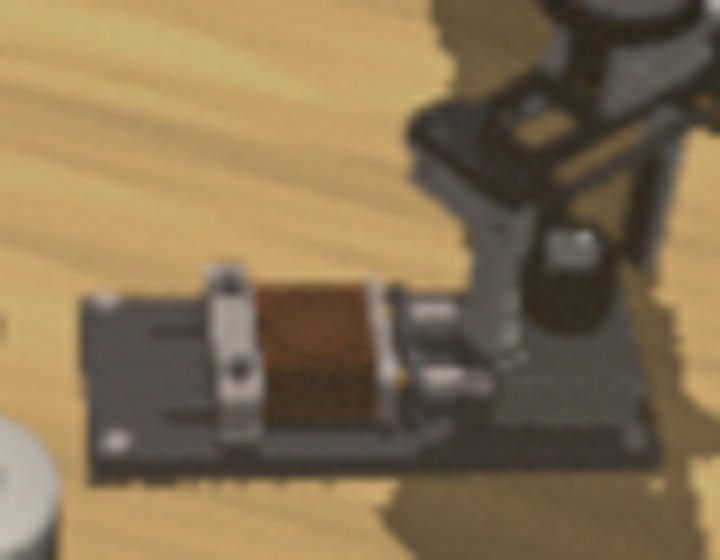

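Request:
{"api": "drive_tool", "payload": {
  "plan": [0, 0, -0.01, 0, 0, 0, 0, 0, -0.02, 0, 0, 0, 0, 0, -0.03, 0, 0, 0, 0, 0, -0.03, 0, 0, 0, 0, 0, -0.02, 0, 0, 0, 0, 0, 0, 0, 0, 0]
}}

```text
clock: 20.42
ee_pos: [537.8, 180.8, 177.2]
eef_rot: [179.6, -0.5, 55.3]
wrist_force: [0.0, -0.4, 1.0]
grip_width: 94.0
```

Request:
{"api": "drive_tool", "payload": {
  "plan": [0.0, 0.03, -0.02, 0, 0, 0, 0, 0.035, -0.02, 0, 0, 0, 0, 0.035, -0.01, 0, 0, 0, 0, 0.035, 0, 0, 0, 0, 0, 0, 0, 0, 0, 0, 0, 0, 0, 0, 0, 0]
}}

```text
clock: 20.92
ee_pos: [646.1, 102.0, 217.5]
eef_rot: [-179.8, 0.1, 55.2]
wrist_force: [-0.7, -0.5, -0.6]
grip_width: 93.9
```

```bash
python3 j.py c2; python3 -c "
from h import *
p=capture('top');save(p,'t9.png')
cv2.imwrite('pics/t9c.png',cv2.resize(p['image'][160:240,205:325,::-1],(795,530),interpolation=cv2.INTER_CUBIC))
for k in('a3','a4','a5','a7','b3','c1','c2'):
    g=cv2.imread('pics/%s.png'%k,0).astype(float);print(k,g[365:390,370:470].mean(0)[::6].astype(int))
"
```

```text
t 20.92 pos [646.1 102.  217.5] rpy [-1.798e+02  1.400e-01  5.520e+01] F [-0.7 -0.5 -0.6] M [-0.1   0.1  -0.03] w 93.9 j1,6 [ 4.  38.8]
 shift tool m [ 0.0034 -0.1363  0.158 ]  after-turn shift [0.091  0.1022 0.1575]  turn [-0.0045 -0.003  -2.3921]
a3 [ 50  52  72 105 124 125 112  96  74  75  96 118 130 132 122 107  92]
a4 [ 55  84 120 137 131 109  82  69  81 103 123 132 133 131 121 107  92]
a5 [ 54  83 120 138 131 110  85  73  87 108 125 131 132 130 122 107  93]
a7 [ 55  83 120 137 124  93  73  77  95 118 132 132 132 130 121 106  92]
b3 [ 53  83 121 136 124  93  73  79  96 118 131 131 132 130 121 107  91]
c1 [ 54  82 120 138 128 103  80  74  85 106 125 133 132 130 121 107  92]
c2 [52 65 83 95 91 75 59 54 60 73 84 89 89 88 88 88 88]
```

View pics/t9c.png

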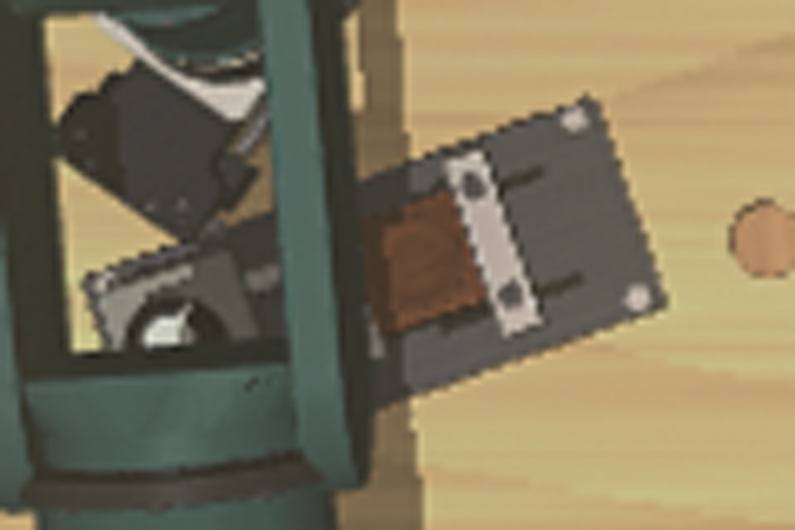

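View pics/c2.png

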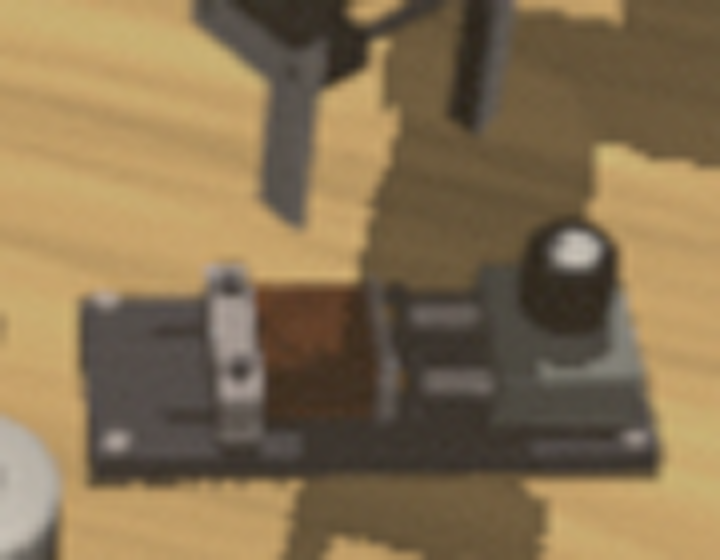

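Request:
{"api": "drive_tool", "payload": {
  "plan": [0.015, -0.025, -0.02, 0, 0, 0, 0.02, -0.03, -0.02, 0, 0, 0, 0.02, -0.03, -0.01, 0, 0, 0, 0.02, -0.03, 0, 0, 0, 0, 0.02, -0.03, 0, 0, 0, 0, 0.02, -0.03, 0, 0, 0, 0, 0.02, -0.03, 0, 0, 0, 0, 0.02, -0.03, 0, 0, 0, 0, 0.02, -0.03, 0, 0, 0, 0, 0.02, -0.03, 0, 0, 0, 0, 0.01, -0.015, 0, 0, 0, 0, 0, 0, 0, 0, 0, 0]
}}

```text
clock: 22.02
ee_pos: [503.0, 452.7, 269.7]
eef_rot: [-179.9, 0.0, 55.8]
wrist_force: [-0.3, -0.8, 0.3]
grip_width: 94.0
```

```bash
python3 j.py c3; python3 -c "
from h import *
p=capture('top');save(p,'t10.png')
a=cv2.imread('pics/top0.png')
f=lambda i:cv2.resize(i[185:230,210:260],(390,351),interpolation=cv2.INTER_CUBIC)
cv2.imwrite('pics/t10c.png',np.hstack([f(a),f(p['image'][:,:,::-1])]))
cv2.imwrite('pics/t10d.png',cv2.resize(p['image'][160:240,205:325,::-1],(795,530),interpolation=cv2.INTER_CUBIC))
for k in('a5','a7','b3','c1','c3'):
    g=cv2.imread('pics/%s.png'%k,0).astype(float);print(k,g[365:390,370:470].mean(0)[::6].astype(int))
"
```

```text
t 22.02 pos [503.  452.7 269.7] rpy [-1.7986e+02  2.0000e-02  5.5800e+01] F [-0.3 -0.8  0.3] M [-0.12  0.11  0.06] w 94.0 j1,6 [37.1 71.4]
 shift tool m [-0.2051  0.1793  0.2093]  after-turn shift [ 0.0255 -0.271   0.2097]  turn [-1.6000e-03 -2.8000e-03 -2.3815e+00]
a5 [ 54  83 120 138 131 110  85  73  87 108 125 131 132 130 122 107  93]
a7 [ 55  83 120 137 124  93  73  77  95 118 132 132 132 130 121 106  92]
b3 [ 53  83 121 136 124  93  73  79  96 118 131 131 132 130 121 107  91]
c1 [ 54  82 120 138 128 103  80  74  85 106 125 133 132 130 121 107  92]
c3 [ 58  86 124 142 132 107  85  80  91 110 129 136 136 136 135 135 135]
```

View pics/t10c.png

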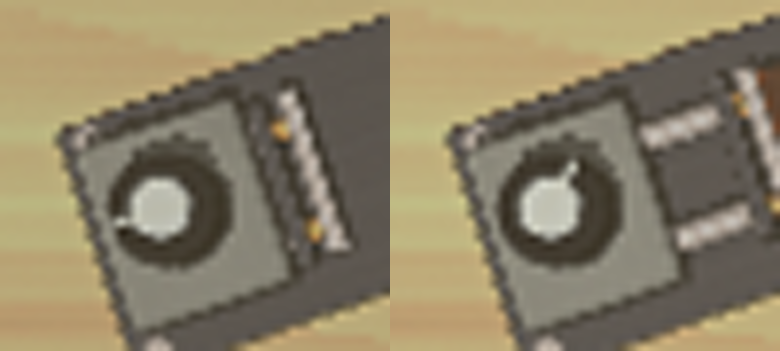

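View pics/t10d.png

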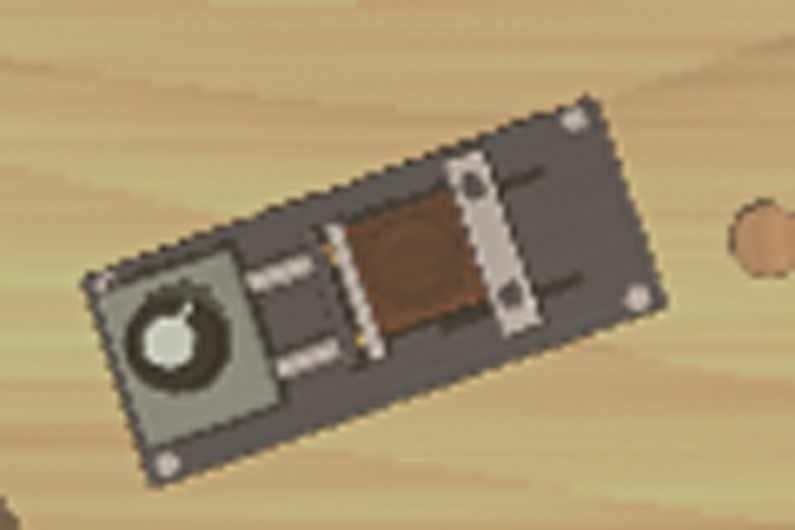

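View pics/c3.png

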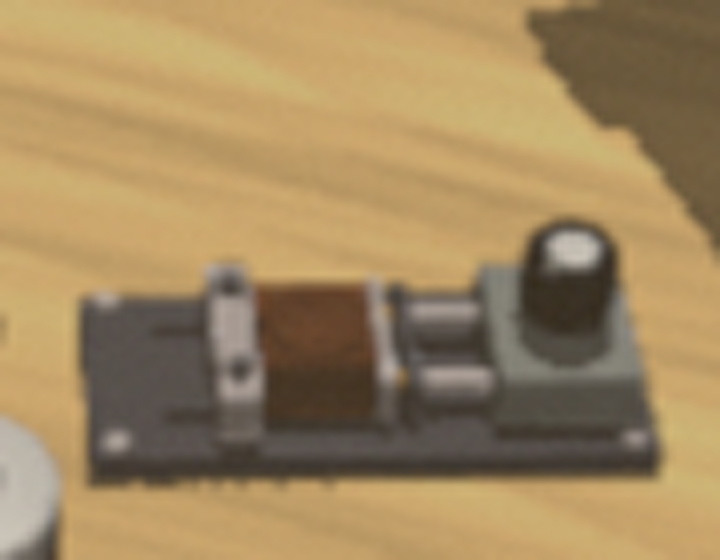

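```bash
python3 - <<'E'
from h import *
import pickle
p0=pickle.load(open('top0.pkl','rb'));p1=capture('top')
a=1.9153;C=np.array([565.6,99.7]);ex=np.array([np.cos(a),np.sin(a)]);ey=np.array([-np.sin(a),np.cos(a)])
def strip(p,z,y0,y1,xs):
    out=[]
    for x in xs:
        s=[]
        for y in np.linspace(y0,y1,15):
            P=C+ex*x+ey*y;u,v=w2px(p,(P[0],P[1],z))
            s.append(cv2.getRectSubPix(p['image'].astype(np.float32),(1,1),(u,v))[0,0])
        out.append(np.mean(s,0))
    return np.array(out)
xs=np.arange(-80,60,2)
for nm,p in(('init',p0),('now',p1)):
    s=strip(p,45,-12,12,xs); print(nm); print([(int(x),int(q[0]),int(q[0]-q[2])) for x,q in zip(xs,s)])
# block depth
W=cloud(p1);d=W[...,:2]-C;x=d@ex;y=d@ey
m=(x>-50)&(x<-5)&(abs(y)<24)
print('block z',np.nanmean(W[...,2][m]),np.linalg.lstsq(np.c_[x[m],y[m],np.ones(m.sum())],W[...,2][m],rcond=None)[0])
E
```

```text
init
[(-80, 90, 12), (-78, 86, 13), (-76, 86, 15), (-74, 127, 18), (-72, 166, 21), (-70, 173, 22), (-68, 173, 22), (-66, 172, 22), (-64, 171, 22), (-62, 171, 22), (-60, 172, 22), (-58, 173, 21), (-56, 152, 17), (-54, 113, 14), (-52, 94, 13), (-50, 89, 13), (-48, 90, 13), (-46, 91, 13), (-44, 91, 13), (-42, 91, 13), (-40, 91, 13), (-38, 91, 13), (-36, 91, 13), (-34, 91, 12), (-32, 91, 12), (-30, 91, 12), (-28, 91, 12), (-26, 91, 13), (-24, 91, 13), (-22, 91, 13), (-20, 91, 13), (-18, 91, 13), (-16, 91, 12), (-14, 91, 12), (-12, 91, 12), (-10, 91, 12), (-8, 91, 13), (-6, 91, 13), (-4, 91, 12), (-2, 91, 12), (0, 91, 12), (2, 91, 13), (4, 91, 12), (6, 91, 12), (8, 91, 13), (10, 91, 13), (12, 91, 13), (14, 91, 13), (16, 91, 13), (18, 91, 13), (20, 91, 13), (22, 91, 13), (24, 91, 13), (26, 84, 13), (28, 73, 15), (30, 90, 17), (32, 144, 19), (34, 173, 21), (36, 171, 22), (38, 137, 18), (40, 101, 15), (42, 77, 15), (44, 69, 16), (46, 83, 14), (48, 91, 12), (50, 92, 12), (52, 85, 14), (54, 76, 16), (56, 90, 16), (58, 115, 16)]
now
[(-80, 93, 13), (-78, 89, 13), (-76, 90, 15), (-74, 132, 19), 
[... 357 characters left out ...]
7), (-26, 102, 47), (-24, 102, 47), (-22, 101, 47), (-20, 101, 46), (-18, 100, 46), (-16, 100, 46), (-14, 100, 46), (-12, 100, 46), (-10, 99, 46), (-8, 98, 46), (-6, 97, 45), (-4, 98, 46), (-2, 102, 50), (0, 111, 49), (2, 136, 31), (4, 170, 21), (6, 180, 22), (8, 153, 20), (10, 105, 17), (12, 75, 17), (14, 77, 15), (16, 92, 13), (18, 94, 12), (20, 91, 13), (22, 89, 14), (24, 92, 13), (26, 93, 13), (28, 93, 13), (30, 93, 13), (32, 93, 13), (34, 94, 13), (36, 94, 13), (38, 93, 13), (40, 93, 13), (42, 93, 13), (44, 94, 13), (46, 94, 13), (48, 93, 13), (50, 88, 13), (52, 76, 16), (54, 72, 17), (56, 91, 16), (58, 119, 16)]
block z 54.3822778569053 [-5.60802006e-03 -4.45263800e-02  5.42263692e+01]
```

```bash
python3 - <<'E'
from h import *
a=1.9153;C=np.array([565.6,99.7]);ex=np.array([np.cos(a),np.sin(a)]);ey=np.array([-np.sin(a),np.cos(a)])
for cam in('top','scene'):
  A=[];B=[]
  for i in range(6):
    p=capture(cam);W=cloud(p);d=W[...,:2]-C;x=d@ex;y=d@ey
    for L,m in((A,(np.hypot(x+26.5,y)<21)&(W[...,2]>40)),(B,(x>-130)&(x<-80)&(abs(y)<40)&(W[...,2]>9))):
        L.append(np.c_[x[m],y[m],np.ones(m.sum()),W[...,2][m]])
  for n,L in(('block',A),('bed',B)):
    L=np.vstack(L);print(cam,n,len(L),np.linalg.lstsq(L[:,:3],L[:,3],rcond=None)[0].round(4))
  if cam=='top':
    s=(p['image'][...,0].astype(int)-p['image'][...,2])
    w=W[...,2]
    m=((s>32)&(s<60)&(p['image'][...,0]<130)&(np.hypot(x+26.5,y)<45)).astype(np.uint8)
    c=max(cv2.findContours(m,0,1)[0],key=cv2.contourArea)
    q=np.array([px2w(p,u,v,z=51)[:2] for u,v in c[:,0]],np.float32)
    print(cv2.minAreaRect(q),'clamp deg',np.degrees(a))
print(r.observe()['clock'])
E
```

```text
top block 809 [3.30000e-03 1.20000e-03 5.50161e+01]
top bed 2195 [ 7.00000e-03 -6.20000e-03  1.68647e+01]
((575.7293090820312, 74.89218139648438), (55.52980041503906, 54.34041213989258), 19.84775161743164) clamp deg 109.73860650140658
scene block 427 [-1.02000e-02  3.28000e-02  5.39808e+01]
scene bed 1165 [ 2.60000e-03 -1.30000e-03  1.58307e+01]
22.7667
```

View pics/t10.png

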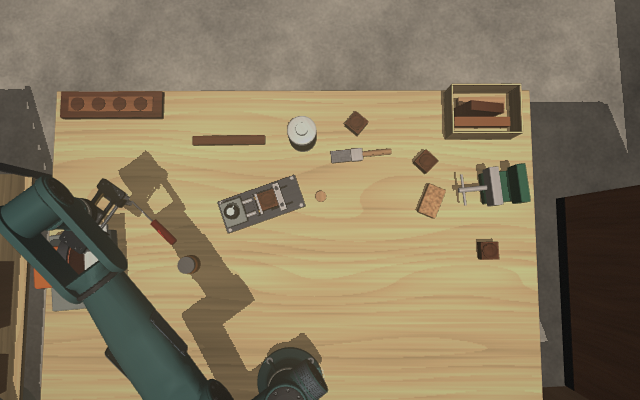

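```bash
python3 -c "
from h import *
print(r.hand_in())"
```

```text
the job is handed in; nothing more can be done
None
```

The rosette block is clamped carved face up, held square and flat, and I stopped the knob just past what I read as its second click. I handed in at about 22.8 s.

**What I did:** I took the block nearest the base, laid it on the bed between jaw and stop, and let go. I then turned the knob clockwise about 2.39 rad in a single grip, let go and backed away.

**Checks that agree:**
- **Block:** it sits against the stop with the jaw on it, square to the clamp within about 0.2°. From the top camera its top is flat and at z = 55 mm.
- **Knob:** its pointer moved about 139° (2.43 rad), so the fingers did not slip on it.
- **Slip:** I estimate 0.75–0.8 rad, against 1.18 rad for a third click.
- **Other things:** they look unmoved in the last top picture.

**Checks that were less certain:**
- **First click:** I inferred it from torque. It read 0.37 N m at 1.68 rad, then fell to about 0.02 near 2.0 rad, but my pauses for pictures blurred the peak. The second click was clear: torque rose to 0.41 N m, then fell to 0.19. That is below the stated 0.6.
- **Jaw springs:** in the pictures they look about 2–3 mm compressed, not the full 7 mm. The jaw's carrier may also have eased back about 1 mm when I let go.
- **Flatness from the scene camera:** its noisier depth gave a slope of about 2° across the block, which the top camera did not show.

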